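# Unclip the sample tube from the mixer and shut it in its keyed cradle

### The job

Pull the amber sample tube straight out of the two spring clips on the sloping mixer board, without letting it fall on the bench, and lay it in the two V-shaped saddles of the white transport cradle, midway between the end blocks (either way round). Then put the blue cover on the cradle so that the orange lug drops fully into the wide notch and the green lug into the narrow one, and let go. Leave the bottle, the dish and the slide box where they are.

Things in the scene. Friction and masses are not known exactly. Their poses are not given: they have to be found in the camera images.
- tube_mid (a point): Centre of the loose amber sample tube with blue cap (50 to 100 g): 120 mm long along its own y axis, body diameter 30 mm. The cap (diameter 34 mm) covers y = +42 to +60 mm; the other end narrows below y = -50 mm. At the start its axis is level and parallel to the mixer's y axis. Grip it firmly at its middle, across its axis.
- clip_mid (a point): Where the tube's centre lies at the start, midway between the mixer's two steel C clips (each 12 mm wide, centred at y = +35 and -35 mm: 58 mm of tube free between). Axes: z up, y level along the tube, x level towards the uphill side. The clips open along the board's normal and reach 20 mm past the tube's axis. They resist with about 10 to 20 N over the first 15 mm, then snap open.
- mixer: Fixed white tube mixer, 190 mm wide in y; origin under its base, axes as clip_mid. Its black board (130 by 180 mm) slopes 0.61 rad (35 deg), rising to +x; outward normal (-0.573, 0, 0.820) in this frame. Tube axis 28 mm from the board's face (13 mm free under the tube). The tool should lean 35 deg likewise and pull along the normal; 50 mm is clear.
- cradle_origin (a point): Middle of the underside of the fixed white cradle on the bench: 76 mm in x, 174 mm in y, base plate 6 mm thick, z up. V saddles (10 mm wide, 45 deg faces, tops 34 mm high) at y = +32 and -32 mm hold the tube along y, its axis 36 mm above this point and its middle within 8 mm along y; between them is room for fingers. End blocks begin at y = +67 and -67 mm, 58 mm high.
- wide_notch (a point): Middle of the orange floor of the wide notch, in the cradle's +y end block (axes as cradle_origin): 41 mm wide in x, 18 mm deep, open above and towards the cradle's middle, closed on the outer side by a wall 7 mm away in y.
- narrow_notch (a point): Middle of the green floor of the narrow notch, in the cradle's -y end block: 23 mm wide in x, otherwise as the wide notch (outer wall 7 mm away towards -y).
- cover_grip (a point): Grip point of the loose blue cover (110 to 230 g), in the middle of its black grip bar: 22 mm wide in x, 70 mm long in y, z up; bar top 18 mm above, plate's upper face 24 mm below. Plate 52 by 157 mm (long in y), 8 mm thick, with an orange and a green mark over the lugs. It starts standing on its lugs. Seated, this point is 90 mm straight above the cradle's origin, y axes pointing the same way.
- orange_lug (a point): Middle of the underside of the cover's wide orange lug, at the cover's +y end: 36 mm in x, 9 mm in y, 16 mm deep, 74 mm in y from and 48 mm below the grip point. It has about 2.5 mm play to each side in the wide notch.
- green_lug (a point): Middle of the underside of the cover's narrow green lug, at the cover's -y end: 18 mm in x, 9 mm in y, otherwise like the orange lug.
- bottle: Bystander: bottle, 56 mm diameter, 130 mm tall, standing on the bench; origin under its centre.
- dish: Bystander: closed pink dish, 90 mm diameter, 18 mm high; origin under its centre.
- slides: Bystander: yellow open slide box, 90 by 120 by 40 mm; origin under its centre.
Mind the look-alikes: they are no part of the job. Leave any pink or purple look-alike of the part that bears cover_grip alone.

How it is judged:
On the way, in this order (a step that is already met when the one before it is completed fails the run):
1. the tube is out of both clips, held in the fingers (distance between tube_mid and clip_mid above 0.045 m and contact force between the fingers and tube above 0.5 N), for 0.2 s.
2. the tube lies released in both saddles of the cradle (x of tube_mid in the frame of cradle_origin between -0.004 and 0.004 m and y of tube_mid in the frame of cradle_origin between -0.008 and 0.008 m and z of tube_mid in the frame of cradle_origin between 0.032 and 0.04 m and angle between the y axis of tube_mid and the y axis of cradle_origin, either way round below 0.06 rad and contact force between the fingers and tube below 0.05 N and linear speed of tube below 0.02 m/s and angular speed of tube below 0.2 rad/s), for 0.2 s.
At the end, for the whole second after the job is handed in: Tube released and at rest in both saddles (4 mm across and in height, 8 mm along, parallel within 0.06 rad); cover level, at rest, each lug down in its matching notch (grip point within 5 mm across, 6 mm along, 85 to 93.5 mm above the cradle origin, parallel within 0.09 rad) (all of step 2 and x of cover_grip in the frame of cradle_origin between -0.005 and 0.005 m and y of cover_grip in the frame of cradle_origin between -0.006 and 0.006 m and z of cover_grip in the frame of cradle_origin between 0.085 and 0.0935 m and angle between the y axis of cover_grip and the y axis of cradle_origin, either way round below 0.09 rad and angle between cover_grip's own z axis and vertical below 0.05 rad and linear speed of cover below 0.02 m/s and angular speed of cover below 0.2 rad/s); the robot touches nothing.
It fails at once if the tube falls on the bench (height (world z) of tube_mid below 0.025 m).
It fails at once if the bottle is moved more than 20 mm (distance of bottle from where it was at the start of the episode above 0.02 m).
It fails at once if the dish is moved more than 20 mm (distance of dish from where it was at the start of the episode above 0.02 m).
It fails at once if the slides is moved more than 20 mm (distance of slides from where it was at the start of the episode above 0.02 m).
It also fails if it takes over 54 s, if anything falls off the work surface, if the arm or the gripper's body presses on something with over 40 N, if the wrist force passes 120 N, or if a joint passes its speed limit or range.

### The arm

A 6-joint arm with a two-finger parallel gripper is mounted at the origin on the work surface. World frame = base frame: x ahead of the robot, y to its left, z up, the work surface at z = 0. Lengths are in m, angles in rad, forces in N, time in s.
With the tool pointing down it reaches from about 0.35 to 0.975 m from the base axis. Payload 4.9 kg.
Tool frame: the origin (TCP) lies on the centre line of the jaws, within the pads' length; the fingertips stand 11 mm ahead of it and the grasp point (between the pads) lies 8 mm behind it (manip.finger_overhang is the distance from the TCP to the fingertips, in m); y points along the fingers, z is the direction in which the jaws open and shut, and the axes are right-handed (so a half turn about y gives the same grasp; the last joint's range is limited). The gripper opens to 85 mm and grips with 20 to 120 N. Pads are 22 mm wide; open, the fingers measure 114 mm over their backs; the gripper's body (76 mm by 85 mm) begins 54 mm behind the grasp point. The pads swing forward as they close: fully open they stand 13 mm farther back than shut.
Start: joints at [-1.301, 0.053, 1.613, -0, 1.476, -0.119], TCP at [0.237, -0.578, 0.242] pointing down, gripper open.
Joint ranges: [-3.01, 3.01], [-1.01, 2.22], [0.06, 2.58], [-1.02, 4.17], [0.09, 2.62], [-3.14, 3.14]. Speed limits (rad/s): [2.57, 2.57, 3.14, 3.14, 3.14, 3.14].

### API

Orientations are given as a unit quaternion [w, x, y, z].
In Python, from plant import readout, cams, workorder, manip gives the robot as it stands.
- The arm moves only by the tool play_rows, never from a script. Its arguments are lists of equal length, an entry for each row: "slide": the shift along the tool's x, y, z in cm, a list of three; "yaw": the turn about the tool's y in degrees; "grip": the closure, from -1 (fully open) to 1 (shut), so that 0 is half open. In form: {"slide": [[x, y, z], ...], "yaw": [yaw, ...], "grip": [grip, ...]}. A call has 1 to 12 rows; each row shifts and turns the commanded pose from where the row before left it, along the tool's axes as they then stand; what a row does not reach is not made up. A row lasts 1/10 s, in which the tool goes at most 50 mm and 8.59 degrees, less where a joint would pass 70% of its speed; a pose out of reach is approached as far as the arm can. A call with a gripper value outside its range is refused whole. The fingers move at their own pace and stop on an object; the grip force is fixed at half the most. Time passes only in rows, so rows that do not move let the fingers close. It gives the time, the measured TCP pose, the force and the opening at its end, in the units of the state.
- readout.state(): the state, without advancing time (a new reading comes with each control period).
- cams.grab_frame(name): name is "scene" or "top" or "wrist"; returns a dict with "image" (400x640x3 uint8, red, green, blue), "mtx" (3x3 intrinsics, pixels), "R" (3x3) and "t" (3): a world point X has camera coordinates R X + t; the wrist camera has in their place "mount" (4x4, takes a point from camera to tool coordinates, whose origin is the TCP and whose axes are the tool frame's). Camera axes: x right, y down, z forward; pixel columns grow to the right and rows downward; lengths in m; the calibration is good to about 2 mm. A picture is of the moment at which its call begins: read the wrist's pose just before it. There is no depth.
- workorder.job_done(): hands the job in, once; it reports no verdict.
The state is a dict: "time": time; "joint_pos": joint angles; "joint_vel": joint speeds; "joint_efforts": joint torques, N m; "tool_pos": TCP position; "tool_rot": TCP orientation; "contact_force": force on the tool from outside, world axes, zero at the start; "ft_torque": the same for the moment, N m; "gripper_width": opening from 0.0 (shut) to 1.0 (fully open).
Only numpy, scipy, OpenCV 4.12 (cv2) and the standard library are available. Lean on these libraries where they do the work, as an engineer would, in place of code of your own. Each camera call takes 0.05 s, during which the arm holds its last target.

## Working session

There is one attempt and no reset: what is moved stays moved. The work goes in short steps, Python scripts to look and compute and a tool call to move; the robot and the scene stay as the last step left them, time stands still between calls to the robot, and variables do not carry over. Pictures are saved under pics/ and viewed, and the job is handed in when it is done.

Besides the shell and the picture viewer there is one more tool, called as name(argument=value, ...), one argument or row to a line, values as JSON. play_rows: Moves the arm, as the interface text tells. Its arguments: {"type":"object","properties":{"slide":{"type":"array","items":{"type":"array","items":{"type":"number"}}},"yaw":{"type":"array","items":{"type":"number"}},"grip":{"type":"array","items":{"type":"number"}}},"required":["slide","yaw","grip"]}

```bash
ls; mkdir -p pics; python3 - <<'E'
from plant import readout, cams, workorder, manip
import cv2
print(readout.state()); print([a for a in dir(manip) if a[0]!='_'])
for n in ("scene","top","wrist"):
    f=cams.grab_frame(n); cv2.imwrite(f"pics/{n}0.png",f["image"][:,:,::-1])
    print(n,{k:v.round(4).tolist() for k,v in f.items() if k!="image"})
E
```

```text
pics
{'time': 0.0, 'joint_pos': array([-1.30097388e+00,  5.33642657e-02,  1.61432030e+00,  1.21644897e-06,
        1.47600898e+00, -1.18982344e-01]), 'joint_vel': array([ 2.59055976e-03, -2.04737893e-03,  5.50584455e-04,  7.04629957e-04,
        6.06588107e-05, -1.86071690e-03]), 'joint_efforts': array([ 7.38995241e-04, -3.93690526e+01, -3.70172310e+01,  4.92860852e-05,
        7.07619387e-03, -4.45878044e-06]), 'tool_pos': array([ 0.23677276, -0.57775134,  0.2410427 ]), 'tool_rot': array([ 0.13654339, -0.13665447,  0.69452754, -0.69304614]), 'contact_force': array([-0.33847082, -0.14009846,  0.18389602]), 'ft_torque': array([-0.03418035, -0.02247107,  0.00427212]), 'gripper_width': 0.9993607967221914}
['IKError', 'finger_overhang']
scene {'mtx': [[400.9504, 0.0, 318.1143], [0.0, 400.9504, 200.6641], [0.0, 0.0, 1.0]], 'R': [[0.26, 0.9656, -0.0045], [0.5428, -0.15, -0.8264], [-0.7986, 0.2125, -0.5631]], 't': [-0.0472, -0.2409, 1.5314]}
top {'mtx': [[473.8611, 0.0, 316.5028], [0.0, 473.8611, 193.0284], [0.0, 0.0, 1.0]], 'R': [[0.0141, -0.9999, 0.008], [-0.9832, -0.0153, -0.1817], [0.1818, -0.0053, -0.9833]], 't': [-0.0816, 0.5502, 1.3027]}
wrist {'mtx': [[284.1876, 0.0, 319.3975], [0.0, 284.1876, 198.0118], [0.0, 0.0, 1.0]], 'mount': [[0.0007, 0.959, 0.2834, -0.0717], [0.0003, -0.2834, 0.959, -0.1306], [1.0, -0.0006, -0.0005, -0.0008], [0.0, 0.0, 0.0, 1.0]]}
```

View pics/scene0.png

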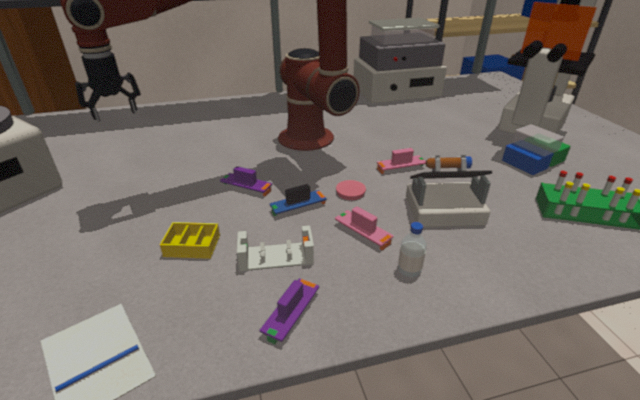

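View pics/top0.png

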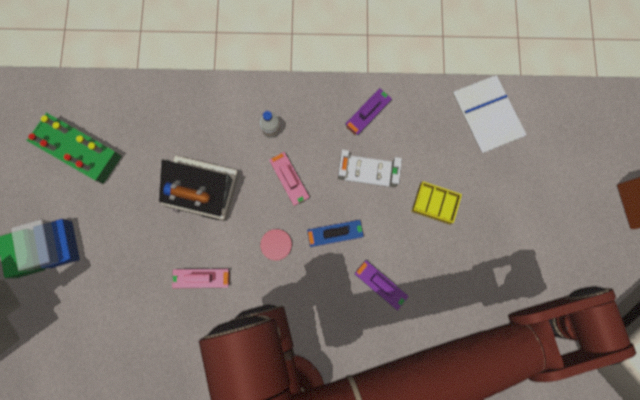

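View pics/wrist0.png

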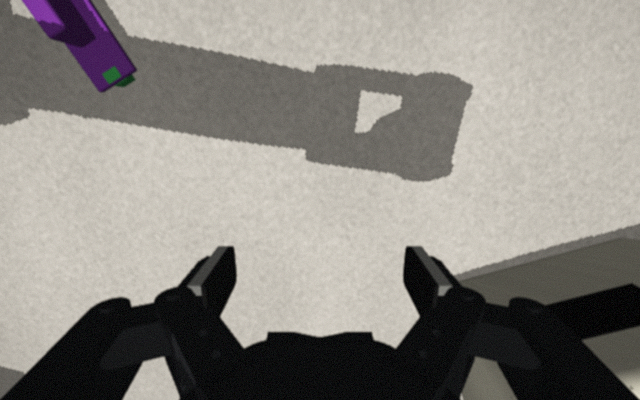

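The tube is amber with a blue cap at top (187,193), scene (450,162). It is the only tube of its kind, apart from the rack samples in the green box. Possible covers in the top view are:
- blue with a black bar at (335,233)
- purple at (368,110) and (381,284)
- pink at (290,178) and (200,277)

The blue one is the right cover. The cradle is at (370,168). I'll check these in crops and measure coarsely.

```bash
cat > h.py <<'E'
import numpy as np, cv2
from scipy.spatial.transform import Rotation as Rt
from plant import readout, cams
def toolpose():
    s=readout.state(); q=s['tool_rot']; return s['tool_pos'], Rt.from_quat(np.r_[q[1:],q[0]]).as_matrix()
def grab(n):
    p,R=toolpose(); f=cams.grab_frame(n)
    if n=='wrist':
        M=f['mount']; f['C']=R@M[:3,3]+p; f['W']=R@M[:3,:3]
    else: f['C']=-f['R'].T@f['t']; f['W']=f['R'].T
    f['hsv']=cv2.cvtColor(f['image'],cv2.COLOR_RGB2HSV); return f
def ray(f,px): 
    d=f['W']@np.linalg.inv(f['mtx'])@np.r_[px,1]; return d/np.linalg.norm(d)
def onz(f,px,z):
    d=ray(f,px); return f['C']+d*(z-f['C'][2])/d[2]
def tri(obs):
    A=np.zeros((3,3));b=np.zeros(3)
    for f,px in obs:
        P=np.eye(3)-np.outer(ray(f,px),ray(f,px)); A+=P;b+=P@f['C']
    x=np.linalg.solve(A,b); return x,[np.linalg.norm(np.cross(x-f['C'],ray(f,px))) for f,px in obs]
def proj(f,X):
    c=f['W'].T@(np.asarray(X)-f['C']); u=f['mtx']@c; return u[:2]/u[2]
def blobs(f,h0,h1,s0=100,v0=60,amin=4,box=None):
    m=cv2.inRange(f['hsv'],(h0,s0,v0),(h1,255,255))
    if box: 
        k=np.zeros_like(m);x0,y0,x1,y1=box;k[y0:y1,x0:x1]=1;m=m*k
    n,l,st,c=cv2.connectedComponentsWithStats(m)
    return [(c[i].round(1).tolist(),st[i].tolist()) for i in range(1,n) if st[i][4]>=amin],m
def save(f,name,box=None,k=1):
    im=f['image'][:,:,::-1]
    if box: im=im[box[1]:box[3],box[0]:box[2]]
    cv2.imwrite('pics/'+name,cv2.resize(im,None,fx=k,fy=k,interpolation=cv2.INTER_CUBIC))
E
python3 - <<'E'
from h import *
t=grab('top'); s=grab('scene')
print(toolpose()[1].round(3).tolist())
for n,f in(('top',t),('scene',s)):
    for nm,a in(('orange',(4,17)),('green',(45,80)),('blue',(100,125))):
        print(n,nm,[(c,st[4]) for c,st in blobs(f,*a,s0=110)[0]])
save(t,'tc.png',(130,90,430,290),2.6); save(s,'sc.png',(220,130,500,340),2.8)
E
```

```text
[[-0.925, -0.0, 0.379], [-0.379, 0.001, -0.925], [-0.0, -1.0, -0.001]]
top orange [([352.0, 127.4], 49), ([32.9, 134.3], 7), ([30.8, 138.1], 9), ([44.6, 141.1], 12), ([42.0, 144.8], 8), ([66.8, 156.4], 22), ([276.9, 157.1], 46), ([344.6, 163.3], 48), ([79.0, 163.5], 22), ([631.1, 200.7], 782), ([189.7, 194.0], 381), ([310.5, 237.6], 45), ([361.4, 267.8], 49), ([225.5, 277.8], 74), ([511.4, 356.6], 9122), ([266.4, 313.8], 5), ([271.0, 315.1], 9), ([569.8, 327.5], 74), ([241.0, 365.0], 3656), ([558.6, 326.3], 7), ([563.6, 333.6], 20), ([284.8, 344.8], 40), ([308.7, 370.3], 152), ([288.6, 366.1], 30), ([291.8, 385.2], 45), ([342.6, 395.7], 131), ([279.0, 397.7], 24), ([322.2, 398.8], 4)]
top green [([384.1, 94.2], 8), ([73.4, 147.4], 1959), ([394.3, 170.0], 18), ([300.0, 199.0], 7), ([359.3, 228.3], 19), ([8.3, 256.3], 593), ([174.5, 278.5], 8), ([400.8, 301.3], 10)]
top blue [([485.4, 103.6], 52), ([266.9, 115.4], 58), ([166.5, 188.5], 83), ([60.7, 242.4], 599), ([336.4, 233.0], 573)]
scene orange [([559.4, 26.8], 2806), ([25.4, 60.4], 2211), ([73.5, 27.3], 6), ([106.3, 39.8], 6), ([28
[... 296 characters left out ...]
7.1, 136.6], 9), ([301.2, 136.0], 4), ([306.0, 137.5], 4), ([430.6, 162.4], 72), ([450.4, 162.0], 181), ([381.0, 164.1], 24), ([380.1, 169.9], 26), ([561.0, 175.0], 4), ([577.6, 176.6], 5), ([265.5, 186.1], 21), ([266.6, 191.8], 29), ([320.4, 194.0], 24), ([323.0, 202.2], 6), ([384.9, 238.3], 49), ([305.0, 238.2], 28), ([385.4, 244.8], 42), ([307.7, 282.8], 58)]
scene green [([559.6, 154.2], 214), ([589.7, 206.4], 2201), ([274.0, 206.5], 16), ([342.7, 213.9], 7), ([271.8, 331.6], 38), ([273.0, 341.2], 4)]
scene blue [([532.4, 5.5], 175), ([500.9, 65.6], 559), ([467.2, 64.8], 172), ([525.8, 158.9], 887), ([468.7, 161.1], 44), ([296.2, 203.0], 342), ([416.3, 227.0], 106), ([95.3, 368.0], 348)]
```

View pics/tc.png

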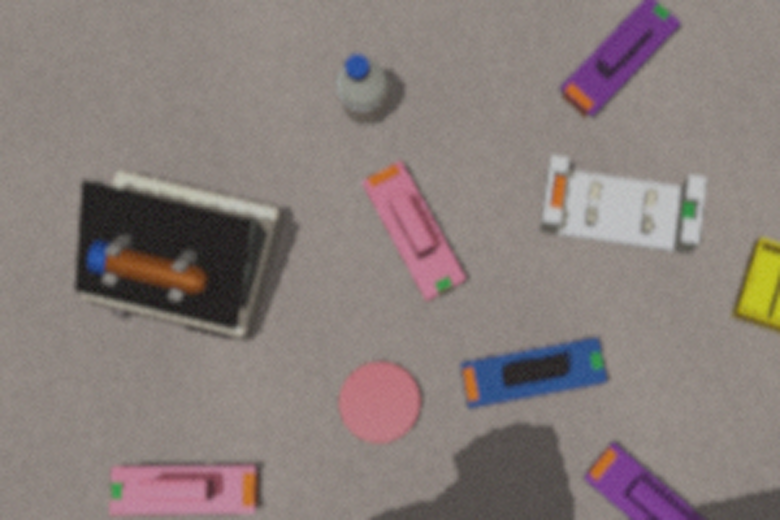

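View pics/sc.png

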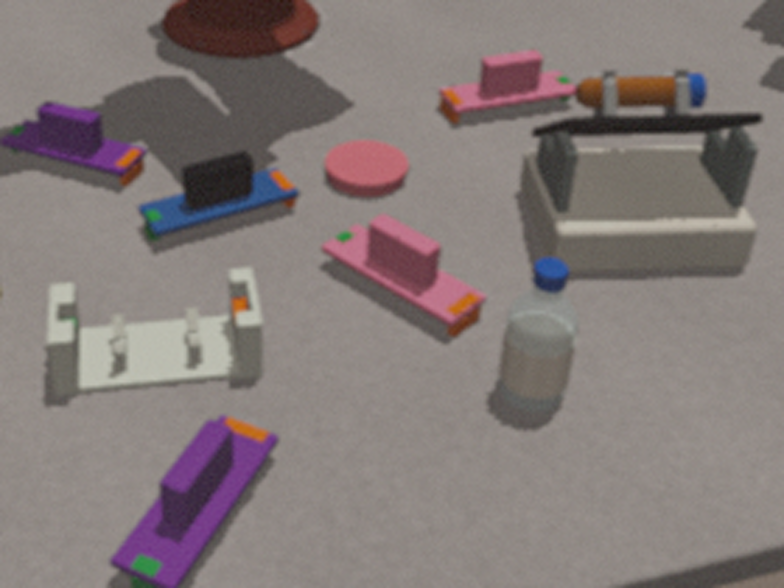

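The crops show the following:
- The blue cover with the black bar is at top (336,233), with its orange lug to the left (+y).
- The cradle's orange floor is also to the left, at (344,163).
- The tube's cap points to +y, at (166,188).
- The board is seen edge-on from the front, so uphill is about world +x.

Next I'll compute coarse poses.

```bash
python3 - <<'E'
from h import *
t=grab('top'); s=grab('scene')
cap,e1=tri([(t,(166.5,188.5)),(s,(468.7,161.1))])
print('cap',cap,e1)
for nm,z,a,b in(('cover',.064-.024,(310.5,237.6),(359.3,228.3)),('cradle',.040,(344.6,163.3),(394.3,170.0))):
    A=onz(t,a,z);B=onz(t,b,z);print(nm,A,B,(A+B)/2,np.linalg.norm(A-B),np.degrees(np.arctan2(-(A-B)[0],(A-B)[1])))
for z in(.14,.15,.16,.17):print(z,onz(t,(166.5,188.5),z),onz(t,(189.7,194),z))
# tube contour
bl,m=blobs(t,4,17,110); c=max([c for c in cv2.findContours(m,0,1)[0] if 150<c[:,0,0].mean()<230],key=cv2.contourArea);print(cv2.minAreaRect(c))
E
```

```text
cap [0.54182385 0.32827313 0.13519618] [np.float64(0.00015429890178869825), np.float64(0.00015429890178864542)]
cover [ 0.42477973 -0.05827567  0.04      ] [ 0.45325425 -0.19651878  0.04      ] [ 0.43901699 -0.12739722  0.04      ] 0.14114515836357577 11.638688215664942
cradle [ 0.64267286 -0.15408707  0.04      ] [ 0.62494869 -0.29880158  0.04      ] [ 0.63381077 -0.22644432  0.04      ] 0.14579587312230546 -6.982627808416617
0.14 [0.5408357  0.32660775 0.14      ] [0.5269226  0.26404514 0.14      ]
0.15 [0.53893804 0.32344391 0.15      ] [0.525137   0.26138518 0.15      ]
0.16 [0.53704038 0.32028006 0.16      ] [0.5233514  0.25872521 0.16      ]
0.17 [0.53514272 0.31711621 0.17      ] [0.5215658  0.25606525 0.17      ]
((190.05055236816406, 193.78089904785156), (38.82574462890625, 11.542787551879883), 12.994617462158203)
```

play_rows(
  slide=[
    [0,-0.8,0],
    [0,-0.8,0],
    [0,-0.8,0],
    [0,-0.8,0],
    [0,-0.8,0],
    [0,-0.8,0],
    [0,-0.8,0],
  ],
  yaw=[-7.86,-7.86,-7.86,-7.86,-7.86,-7.86,-7.86],
  grip=[-1,-1,-1,-1,-1,-1,-1],
)

```text
time: 1.05
tool_pos: [0.2369, -0.5783, 0.2986]
tool_rot: [0.443, -0.443, 0.551, -0.551]
contact_force: [-0.2, 0.7, 0.7]
gripper_width: 1.002
```

play_rows(
  slide=[
    [-4.74,0,0.517],
    [-4.74,0,0.517],
    [-4.74,0,0.517],
    [-4.74,0,0.517],
    [-4.74,0,0.517],
    [-4.74,0,0.517],
    [-4.74,0,0.517],
    [-4.74,0,0.517],
    [-4.74,0,0.517],
    [-4.74,0,0.517],
  ],
  yaw=[0,0,0,0,0,0,0,0,0,0],
  grip=[-1,-1,-1,-1,-1,-1,-1,-1,-1,-1],
)

```text
time: 2.05
tool_pos: [0.3918, -0.1255, 0.2986]
tool_rot: [-0.442, 0.441, -0.552, 0.553]
contact_force: [2.1, 0.2, -0.5]
gripper_width: 1.001
```

play_rows(
  slide=[
    [-4.74,0,0.517],
    [-4.74,0,0.517],
    [-4.74,0,0.517],
    [-4.74,0,0.517],
    [-4.74,0,0.517],
    [-4.74,0,0.517],
    [-4.74,0,0.517],
    [-4.74,0,0.517],
    [-4.74,0,0.517],
    [0,0,0],
    [0,0,0],
  ],
  yaw=[0,0,0,0,0,0,0,0,0,0,0],
  grip=[-1,-1,-1,-1,-1,-1,-1,-1,-1,-1,-1],
)

```text
time: 3.15
tool_pos: [0.5306, 0.2794, 0.2976]
tool_rot: [0.442, -0.443, 0.552, -0.552]
contact_force: [0.4, -0.5, -0.2]
gripper_width: 0.998
```

```bash
python3 - <<'E'
from h import *
print(toolpose()); f=grab('wrist'); save(f,'w1.png'); t=grab('top'); save(t,'t1.png',(130,90,430,290),2.6)
print([b for b in blobs(f,4,17,110,amin=30)[0]]); print([b for b in blobs(f,100,125,110,amin=30)[0]])
E
```

```text
(array([0.53064153, 0.27940997, 0.29761493]), array([[-2.18145159e-01, -1.22645477e-03,  9.75915563e-01],
       [-9.75915695e-01, -8.69194743e-04, -2.18146281e-01],
       [ 1.11580722e-03, -9.99998870e-01, -1.00730583e-03]]))
[([320.7, 199.3], [308, 155, 29, 92, 2141]), ([197.4, 257.2], [187, 252, 22, 11, 146]), ([38.7, 340.3], [19, 323, 47, 45, 463]), ([489.8, 371.5], [482, 363, 17, 19, 165]), ([496.8, 380.6], [490, 374, 15, 15, 97])]
[([321.9, 143.4], [306, 134, 33, 20, 645]), ([533.4, 297.9], [521, 293, 24, 13, 107])]
```

View pics/w1.png

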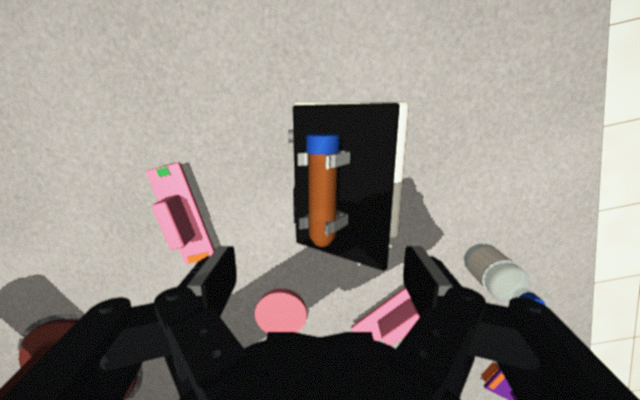

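The wrist view shows the tube upright in the image, with the cap at (322,143), the amber body spanning rows 155–247 at column 321, and the clips at rows 158 and 223. I'll fix its axis next.

```bash
python3 - <<'E'
from h import *
f=grab('wrist');s=grab('scene');t=grab('top')
b,m=blobs(f,100,125,110,box=(290,120,350,170)); b2,m2=blobs(f,4,17,110,box=(290,150,350,255))
mm=m+m2
rows=[(r,*(np.where(mm[r])[0][[0,-1]])) for r in range(134,248,4) if mm[r].any()]
print(rows)
for r0 in (136,):pass
cols=np.array([(r,(a+c)/2) for r,a,c in rows if r in(138,142,146,150,174,178,182,186,190,194,198,202,206,210)]);k=np.polyfit(cols[:,0],cols[:,1],1);print(k)
T=np.array([k[0]*134+k[1],133.5]);B=np.array([k[0]*247+k[1],247.5])
for z in(.125,.13,.135,.14,.145):
    P=onz(f,T,z+.0);Q=onz(f,B,z);print(z,P,Q,(P+Q)/2,np.linalg.norm(P-Q),np.degrees(np.arctan2(-(P-Q)[0],(P-Q)[1])))
capw=(k[0]*143.4+k[1],143.4)
for obs in ([(f,capw),(s,(468.7,161.1))],[(f,capw),(t,(166.5,188.5))],[(f,capw),(t,(166.5,188.5)),(s,(468.7,161.1))]):print(tri(obs))
E
```

```text
[(134, np.int64(306), np.int64(338)), (138, np.int64(305), np.int64(338)), (142, np.int64(305), np.int64(337)), (146, np.int64(305), np.int64(337)), (150, np.int64(306), np.int64(337)), (154, np.int64(308), np.int64(324)), (158, np.int64(308), np.int64(323)), (162, np.int64(308), np.int64(323)), (166, np.int64(308), np.int64(335)), (170, np.int64(308), np.int64(335)), (174, np.int64(308), np.int64(335)), (178, np.int64(308), np.int64(335)), (182, np.int64(308), np.int64(335)), (186, np.int64(308), np.int64(335)), (190, np.int64(308), np.int64(335)), (194, np.int64(308), np.int64(334)), (198, np.int64(308), np.int64(334)), (202, np.int64(308), np.int64(334)), (206, np.int64(308), np.int64(334)), (210, np.int64(308), np.int64(334)), (214, np.int64(308), np.int64(334)), (218, np.int64(309), np.int64(333)), (222, np.int64(309), np.int64(324)), (226, np.int64(309), np.int64(324)), (230, np.int64(308), np.int64(324)), (234, np.int64(309), np.int64(333)), (238, np.int64(311), np.int64(331)), (242, np.int64(314), np.int64(329))]
[-3.13171081e-03  3.21808339e+02]
0.125 [0.54352298 0.32943706 
[... 400 characters left out ...]
 -12.842147982171772
0.14 [0.54363904 0.33039929 0.14      ] [0.51595909 0.20897903 0.14      ] [0.52979907 0.26968916 0.14      ] 0.1245353708730756 -12.84214798217182
0.145 [0.54367773 0.33072003 0.145     ] [0.5164767 0.2114006 0.145    ] [0.53007722 0.27106031 0.145     ] 0.1223806389345194 -12.842147982171824
(array([0.54349748, 0.32314993, 0.1378509 ]), [np.float64(0.003161257797347225), np.float64(0.003161257797347268)])
(array([0.5402544 , 0.3226372 , 0.15042041]), [np.float64(0.0015494174980318165), np.float64(0.0015494174980320086)])
(array([0.54229085, 0.32482696, 0.13769482]), [np.float64(0.004180835139931557), np.float64(0.002649231502172227), np.float64(0.0027754526183865016)])
```

play_rows(
  slide=[
    [0.2,1.5,0],
    [0.2,1.5,0],
    [0.2,1.5,0],
    [0.2,1.5,0],
    [0,1.0,0],
    [0,0,0],
    [0,0,0],
  ],
  yaw=[0,0,0,0,0,0,0],
  grip=[0,0,0,0,0,0,0],
)

```text
time: 4.1
tool_pos: [0.5291, 0.2709, 0.2282]
tool_rot: [0.442, -0.442, 0.552, -0.552]
contact_force: [-0.6, 0.2, -0.1]
gripper_width: 0.502
```

```bash
python3 - <<'E'
from h import *
print(toolpose(),readout.state()['gripper_width']); f=grab('wrist'); save(f,'w2.png')
b,m=blobs(f,100,125,110,box=(260,0,400,300)); b2,m2=blobs(f,4,17,110,box=(260,0,400,300))
mm=m|m2
for r in range(60,280,6):
    w=np.where(mm[r])[0]
    if len(w):print(r,w[0],w[-1],end='; ')
E
```

```text
(array([0.52908315, 0.27089114, 0.22819103]), array([[-2.19813013e-01, -1.58222937e-04,  9.75542011e-01],
       [-9.75542023e-01, -5.00110816e-06, -2.19813017e-01],
       [ 3.96582522e-05, -9.99999987e-01, -1.53253815e-04]])) 0.5018795475164032
132 300 344; 138 300 344; 144 300 344; 150 301 344; 156 304 325; 162 305 325; 168 305 325; 174 304 340; 180 304 340; 186 304 340; 192 304 340; 198 304 340; 204 304 340; 210 304 339; 216 304 339; 222 304 339; 228 305 339; 234 305 339; 240 306 337; 246 306 326; 252 305 325; 258 305 338; 264 308 335; 270 313 331;
```

View pics/w2.png

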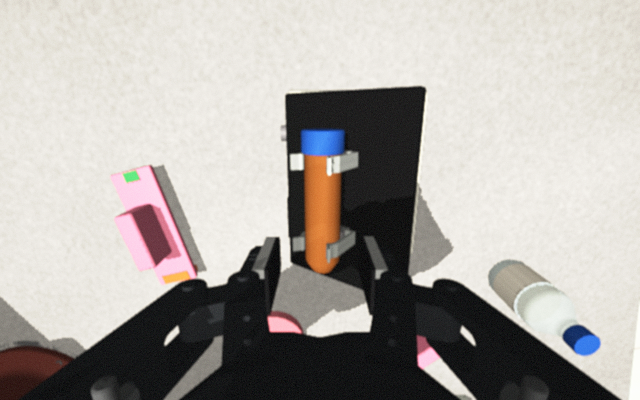

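```bash
python3 - <<'E'
from h import *
from scipy.optimize import brentq
f=grab('wrist')
b,m=blobs(f,100,125,110,box=(260,0,400,300)); b2,m2=blobs(f,4,17,110,box=(260,0,400,300)); mm=m|m2
r=np.where(mm[:,315:327].any(1))[0];c=np.where(m[:,315:327].sum(1)>255*6)[0];print(r[0],r[-1],c[0],c[-1])
T=(322.2,r[0]-.5);B=(322,r[-1]+.5);Cb=(322.2,c[-1]+.5)
for z in(.13,.135,.14,.145,.15):
    P=onz(f,T,z);Q=onz(f,B,z);S=onz(f,Cb,z+.016);mid=(P+Q)/2;d=(P-Q)/np.linalg.norm(P-Q)
    print(z,mid,np.linalg.norm(P-Q),'cap boundary mid',(S-.042*d)[:2],np.degrees(np.arctan2(-d[0],d[1])))
print(f['C'])
E
```

```text
129 273 129 154
0.13 [0.53023831 0.26808611 0.13      ] 0.1288401451424654 cap boundary mid [0.53102985 0.27222365] -12.657664131411043
0.135 [0.53054765 0.26969343 0.135     ] 0.126034417456504 cap boundary mid [0.5311284  0.27289527] -12.657664131411009
0.14 [0.53085699 0.27130074 0.14      ] 0.12322868977054274 cap boundary mid [0.53122695 0.27356688] -12.65766413141102
0.145 [0.53116633 0.27290806 0.145     ] 0.12042296208458139 cap boundary mid [0.5313255 0.2742385] -12.657664131411034
0.15 [0.53147566 0.27451537 0.15      ] 0.11761723439862005 cap boundary mid [0.53142405 0.27491012] -12.65766413141105
[0.54444325 0.34189467 0.35960201]
```

play_rows(
  slide=[
    [-0.15,1.2,0.17],
    [0,1.2,0],
    [0,1.2,0],
    [0,1.2,0],
    [0,1.2,0],
    [0,0,0],
    [0,0,0],
  ],
  yaw=[0,0,0,0,0,0,0],
  grip=[0.1,0.1,0.1,0.1,0.1,0.1,0.1],
)

```text
time: 4.9
tool_pos: [0.5308, 0.2718, 0.1678]
tool_rot: [0.441, -0.442, 0.552, -0.552]
contact_force: [0.6, 0.1, 0.1]
gripper_width: 0.445
```

```bash
python3 - <<'E'
from h import *
print(toolpose()[0],readout.state()['gripper_width']); f=grab('wrist'); save(f,'w3.png');s=grab('scene'); save(s,'s3.png',(380,110,530,220),5)
E
```

```text
[0.5308072  0.27181842 0.16776308] 0.44503882981032056
```

View pics/w3.png

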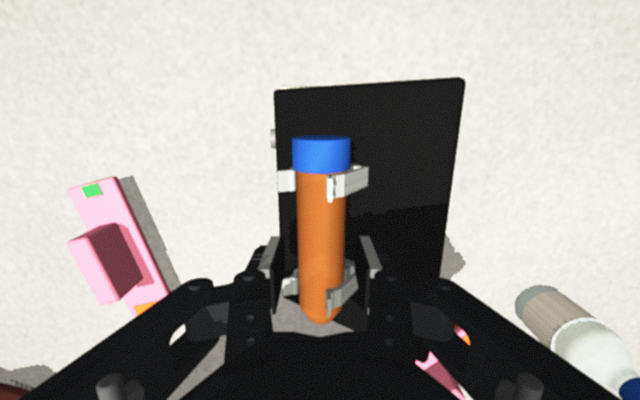

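View pics/s3.png

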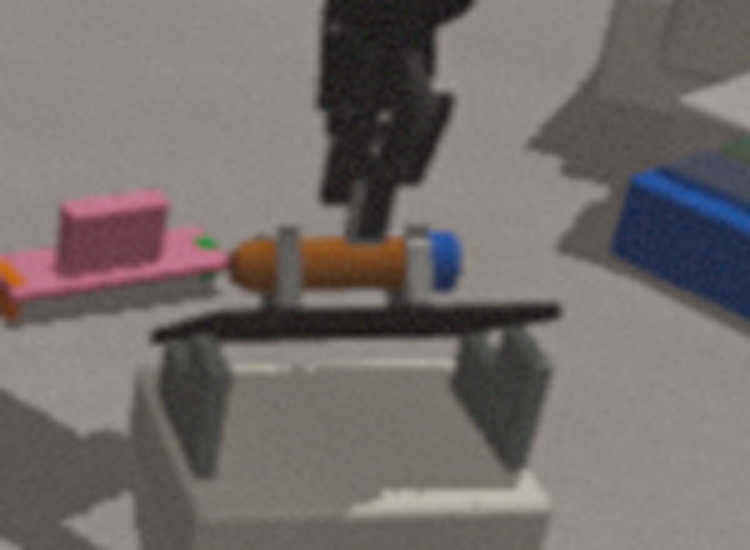

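```bash
python3 - <<'E'
from h import *
s=grab('scene')
for z in(.15,.155,.16,.165):print('tip',z,((proj(s,(.5525,.267,z))-[380,110])*5).round(0))
for z in(.13,.135,.14,.145):
  print('mid',z,((proj(s,(.531,.272,z))-[380,110])*5).round(0),((proj(s,(.531+.22*.06,.272+.0585,z))-[380,110])*5).round(0),((proj(s,(.531-.22*.06,.272-.0585,z))-[380,110])*5).round(0))
E
```

```text
tip 0.15 [358. 255.]
tip 0.155 [360. 247.]
tip 0.16 [361. 238.]
tip 0.165 [363. 230.]
mid 0.13 [339. 268.] [447. 265.] [230. 271.]
mid 0.135 [340. 260.] [449. 257.] [231. 263.]
mid 0.14 [342. 252.] [451. 249.] [232. 255.]
mid 0.145 [344. 244.] [453. 241.] [234. 246.]
```

play_rows(
  slide=[
    [0,0.8,0],
    [0,0.8,0],
    [0,0.6,0],
    [0,0.5,0],
    [0,0,0],
    [0,0,0],
  ],
  yaw=[0,0,0,0,0,0],
  grip=[0.1,0.1,0.1,0.1,0.1,0.1],
)

```text
time: 5.65
tool_pos: [0.531, 0.2719, 0.1411]
tool_rot: [0.441, -0.442, 0.552, -0.552]
contact_force: [-0.4, -0.1, 0.1]
gripper_width: 0.448
```

No contact so far, so I'll close the fingers.

play_rows(
  slide=[
    [0,0,0],
    [0,0,0],
    [0,0,0],
    [0,0,0],
    [0,0,0],
    [0,0,0],
  ],
  yaw=[0,0,0,0,0,0],
  grip=[1,1,1,1,1,1],
)

```text
time: 6.25
tool_pos: [0.5315, 0.272, 0.142]
tool_rot: [-0.442, 0.441, -0.552, 0.552]
contact_force: [1.2, -1.2, 3.2]
gripper_width: 0.322
```

```bash
python3 - <<'E'
from h import *
s=readout.state();print(s['gripper_width'],s['contact_force'],s['tool_pos']); f=grab('wrist'); save(f,'w4.png')
E
```

```text
0.3221005394149993 [ 1.18225064 -1.17434441  3.2487937 ] [0.53150014 0.27199062 0.14195636]
```

View pics/w4.png

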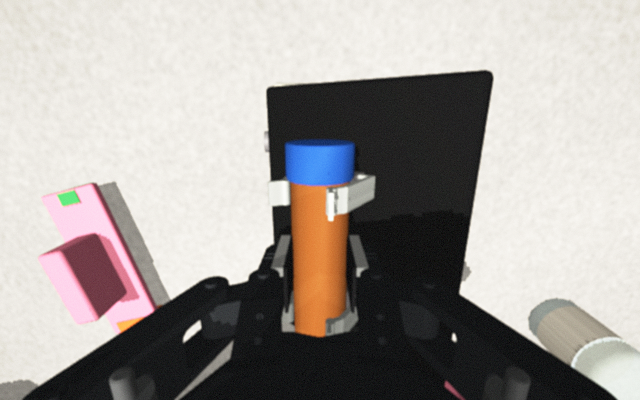

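```bash
python3 - <<'E'
from h import *
f=grab('wrist'); save(f,'w4c.png',(240,130,400,350),2.6);s=grab('scene'); save(s,'s4.png',(410,130,490,190),9)
E
```

```text
(no output)
```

View pics/w4c.png

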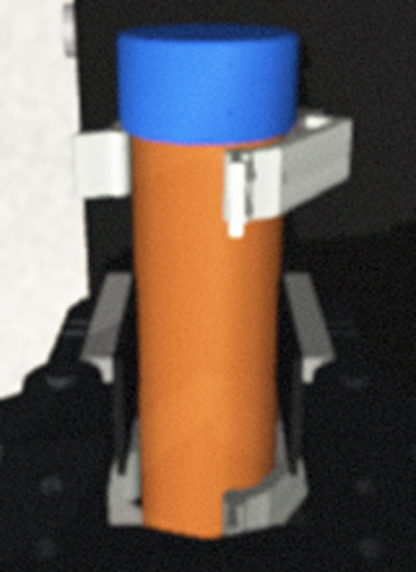

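View pics/s4.png

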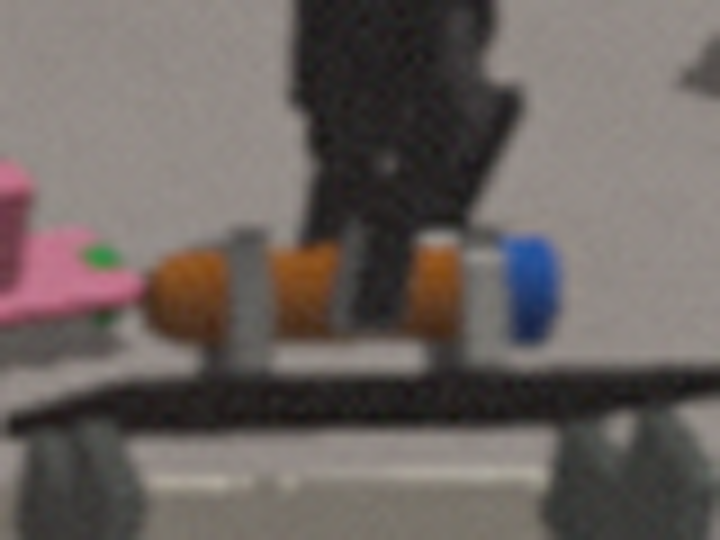

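Seen from the scene camera, the fingertips end only about 2 mm below the tube axis, so the axis is at about z=0.133. I'll reopen slightly, go 5 mm deeper and close again.

play_rows(
  slide=[
    [0,0,0],
    [0,0,0],
    [0,0.25,0],
    [0,0.25,0],
    [0,0,0],
    [0,0,0],
    [0,0,0],
    [0,0,0],
    [0,0,0],
    [0,0,0],
  ],
  yaw=[0,0,0,0,0,0,0,0,0,0],
  grip=[0.12,0.12,0.12,0.12,0.12,1,1,1,1,1],
)

```text
time: 7.4
tool_pos: [0.5313, 0.2718, 0.1365]
tool_rot: [-0.442, 0.441, -0.552, 0.552]
contact_force: [2.3, -1.5, -0.1]
gripper_width: 0.325
```

```bash
python3 - <<'E'
from h import *
x=readout.state();print(x['gripper_width'],x['contact_force'],x['tool_pos']);s=grab('scene'); save(s,'s5.png',(410,130,490,190),9)
E
```

```text
0.32466270497607147 [ 2.30854325 -1.51953278 -0.099351  ] [0.53130609 0.27176574 0.13646425]
```

View pics/s5.png

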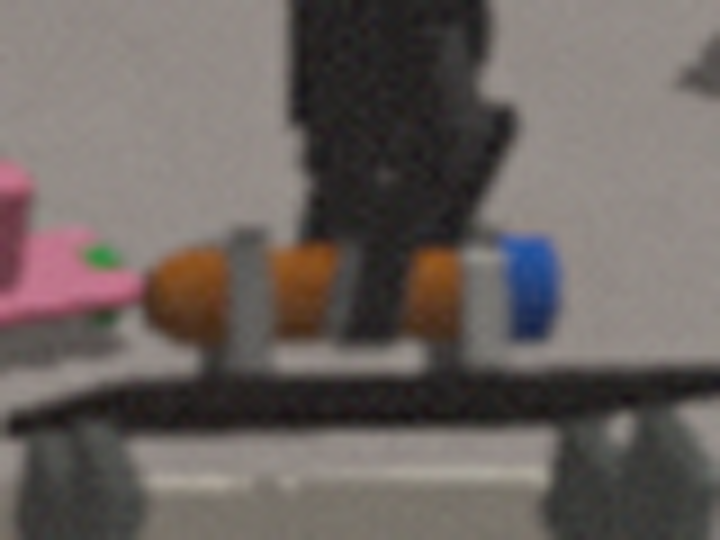

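play_rows(
  slide=[
    [0,-0.41,-0.287],
    [0,-0.41,-0.287],
    [0,-0.41,-0.287],
    [0,-0.41,-0.287],
    [0,-0.41,-0.287],
    [0,-0.41,-0.287],
    [0,-0.656,-0.458],
    [0,-0.656,-0.458],
    [0,-0.656,-0.458],
    [0,0,0],
    [0,0,0],
  ],
  yaw=[0,0,0,0,0,0,0,0,0,0,0],
  grip=[1,1,1,1,1,1,1,1,1,1,1],
)

```text
time: 8.55
tool_pos: [0.5008, 0.2789, 0.181]
tool_rot: [-0.442, 0.441, -0.552, 0.552]
contact_force: [0.2, -0.6, -0.5]
gripper_width: 0.327
```

```bash
python3 - <<'E'
from h import *
x=readout.state();print(x['gripper_width'],x['contact_force'],x['tool_pos']);s=grab('scene'); save(s,'s6.png',(390,80,510,190),6);f=grab('wrist'); save(f,'w6.png')
E
```

```text
0.32657164827733054 [ 0.16782752 -0.58545464 -0.53514565] [0.500785   0.27887711 0.18099719]
```

View pics/s6.png

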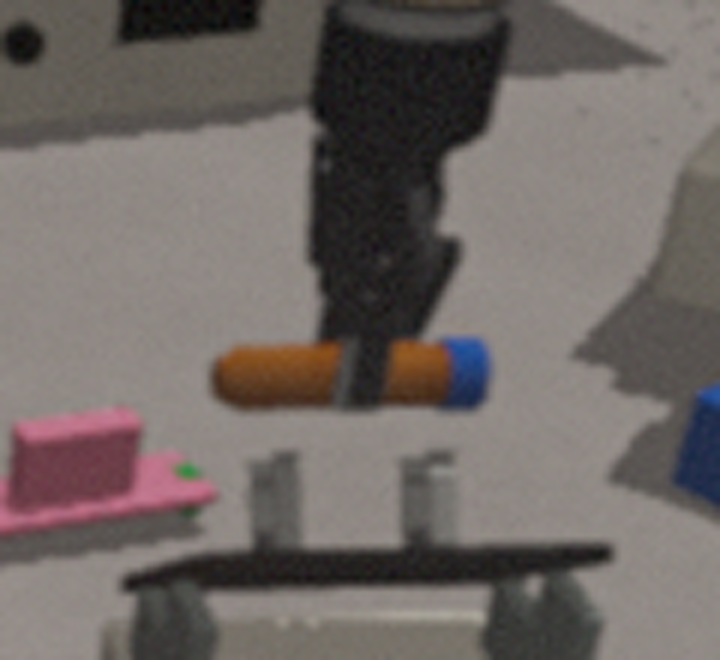

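View pics/w6.png

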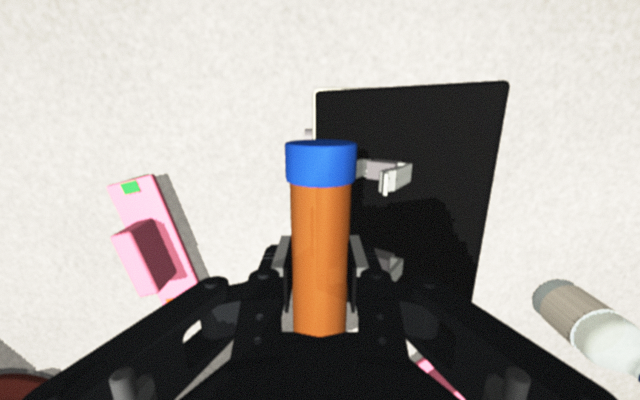

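```bash
python3 - <<'E'
from h import *
s=grab('scene');f=grab('wrist');t=grab('top');save(t,'t6.png',(130,90,430,290),2.6)
p,R=toolpose()
for n,g in(('s',s),('w',f),('t',t)):
    b,m=blobs(g,100,125,110,amin=20);b2,m2=blobs(g,4,17,110,amin=20)
    for dz in(0,.004):
        q=p-[0,0,dz]; d=-R[:,0]
        print(n,dz,[proj(g,q+d*l).round(1).tolist() for l in(-.06,0,.042,.06)])
    print([x for x in b2 if abs(x[0][0]-proj(g,p)[0])<40 and abs(x[0][1]-proj(g,p)[1])<70],[x for x in b if abs(x[0][0]-proj(g,p+d*.05)[0])<20 and abs(x[0][1]-proj(g,p+d*.05)[1])<40])
E
```

```text
s 0 [[425.5, 142.4], [447.4, 141.9], [462.7, 141.5], [469.2, 141.4]]
s 0.004 [[425.3, 143.7], [447.1, 143.2], [462.4, 142.9], [468.9, 142.7]]
[([436.0, 142.2], [426, 137, 21, 11, 188]), ([458.7, 141.7], [454, 136, 11, 11, 95])] [([467.5, 141.7], [465, 137, 6, 11, 55])]
w 0 [[321.1, 355.3], [321.2, 261.5], [321.3, 181.7], [321.4, 143.0]]
w 0.004 [[321.1, 349.7], [321.2, 257.7], [321.3, 179.8], [321.3, 142.1]]
[([319.5, 258.9], [291, 185, 61, 153, 8322])] [([321.0, 162.3], [285, 139, 73, 48, 3166])]
t 0 [[202.0, 206.6], [179.4, 201.1], [163.7, 197.4], [156.9, 195.7]]
t 0.004 [[202.3, 206.8], [179.8, 201.4], [164.1, 197.6], [157.4, 196.0]]
[([151.4, 199.0], [146, 197, 12, 5, 25]), ([191.2, 204.3], [181, 197, 22, 15, 225])] []
```

play_rows(
  slide=[
    [0,-3,0],
    [0,-3,0],
    [0,-3,0],
    [0,-3,0],
  ],
  yaw=[-1.4,-1.4,-1.4,-1.4],
  grip=[1,1,1,1],
)

```text
time: 9.2
tool_pos: [0.5008, 0.2786, 0.3014]
tool_rot: [0.468, -0.468, 0.53, -0.53]
contact_force: [-0.3, -0.6, -0.8]
gripper_width: 0.322
```

play_rows(
  slide=[
    [3,0,0.6],
    [4.5,0,0.84],
    [4.5,0,0.84],
    [4.5,0,0.84],
    [4.5,0,0.84],
    [4.5,0,0.84],
    [4.5,0,0.84],
    [4.5,0,0.84],
    [4.5,0,0.84],
    [4.5,0,0.84],
    [4.5,0,0.84],
    [3,0,0.7],
  ],
  yaw=[0,0,0,0,0,0,0,0,0,0,0,0],
  grip=[1,1,1,1,1,1,1,1,1,1,1,1],
)

```text
time: 10.4
tool_pos: [0.5335, -0.2424, 0.3002]
tool_rot: [0.467, -0.468, 0.531, -0.53]
contact_force: [0.4, -0.2, 0.1]
gripper_width: 0.327
```

play_rows(
  slide=[
    [0,0,0],
    [0,0,0],
    [0,0,0],
  ],
  yaw=[0,0,0],
  grip=[1,1,1],
)

```text
time: 10.7
tool_pos: [0.534, -0.2385, 0.3004]
tool_rot: [0.468, -0.468, 0.53, -0.53]
contact_force: [-0.6, 1.0, 0.3]
gripper_width: 0.323
```

```bash
python3 - <<'E'
from h import *
print(toolpose(),readout.state()['gripper_width']); f=grab('wrist'); save(f,'w7.png')
print('or',blobs(f,4,17,120,amin=25)[0]);print('gr',blobs(f,45,85,90,amin=15)[0])
E
```

```text
(array([ 0.53401501, -0.23846045,  0.30043394]), array([[-1.22804792e-01, -2.28900017e-04,  9.92430819e-01],
       [-9.92430683e-01,  6.00802652e-04, -1.22804637e-01],
       [-5.68145084e-04, -9.99999793e-01, -3.00948846e-04]])) 0.3233266308177993
or [([220.8, 38.9], [207, 30, 28, 19, 269]), ([396.1, 94.0], [382, 88, 29, 12, 315]), ([469.8, 101.5], [460, 90, 22, 24, 109]), ([479.6, 103.2], [469, 90, 23, 27, 232]), ([192.4, 154.3], [180, 148, 25, 14, 84]), ([185.3, 159.7], [174, 151, 24, 18, 187]), ([319.4, 258.4], [290, 184, 61, 154, 8177])]
gr [([305.0, 2.1], [300, 0, 11, 7, 48]), ([261.9, 145.2], [255, 140, 14, 12, 110]), ([551.1, 162.8], [545, 157, 13, 13, 91]), ([387.4, 201.8], [380, 198, 15, 9, 120]), ([146.9, 236.5], [141, 232, 12, 10, 70])]
```

View pics/w7.png

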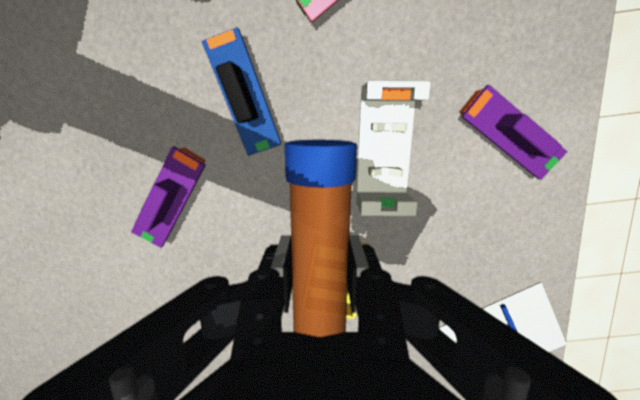

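```bash
cat > m.py <<'E'
from h import *
def rep(nm,A,B):
    print(nm,A.round(4),B.round(4),'mid',((A+B)/2).round(4),'L',np.linalg.norm(A-B).round(4),'yaw',np.degrees(np.arctan2(-(A-B)[0],(A-B)[1])).round(2))
E
python3 - <<'E'
from m import *
f=grab('wrist')
_,m1=blobs(f,4,17,120,box=(360,75,440,120));_,m2=blobs(f,45,85,90,box=(360,190,440,220))
_,m3=blobs(f,4,17,120,box=(200,20,240,60));_,m4=blobs(f,45,85,90,box=(240,130,290,160))
c=[cv2.minAreaRect(cv2.findNonZero(m)) for m in(m1,m2,m3,m4)];print(c)
rep('cradle',onz(f,c[0][0],.04),onz(f,c[1][0],.04));rep('cover',onz(f,c[2][0],.04),onz(f,c[3][0],.04))
def cen(m):M=cv2.moments(m,True);return M['m10']/M['m00'],M['m01']/M['m00']
rep('cradle',onz(f,cen(m1),.04),onz(f,cen(m2),.04));rep('cover',onz(f,cen(m3),.04),onz(f,cen(m4),.04))
rep('saddles',onz(f,(388.5,127),.030),onz(f,(385,171.5),.030))
save(f,'c7.png',(340,70,450,220),4);save(f,'c7b.png',(190,20,290,160),4)
E
```

```text
[((396.0, 94.0), (10.0, 28.0), 90.0), ((387.0, 202.5), (7.0, 14.0), 90.0), ((220.87672424316406, 39.171226501464844), (10.299620628356934, 26.80242347717285), 69.44395446777344), ((261.95001220703125, 145.35000610351562), (8.854375839233398, 12.332881927490234), 71.56504821777344)]
cradle [ 0.6436 -0.1534  0.04  ] [ 0.6237 -0.2993  0.04  ] mid [ 0.6337 -0.2263  0.04  ] L 0.1472 yaw -7.75
cover [ 0.4325 -0.0632  0.04  ] [ 0.4595 -0.1968  0.04  ] mid [ 0.446 -0.13   0.04 ] L 0.1364 yaw 11.41
cradle [ 0.6438 -0.1535  0.04  ] [ 0.6242 -0.299   0.04  ] mid [ 0.634  -0.2263  0.04  ] L 0.1469 yaw -7.66
cover [ 0.4325 -0.063   0.04  ] [ 0.4593 -0.1968  0.04  ] mid [ 0.4459 -0.1299  0.04  ] L 0.1364 yaw 11.34
saddles [ 0.634  -0.1945  0.03  ] [ 0.6256 -0.2558  0.03  ] mid [ 0.6298 -0.2251  0.03  ] L 0.0619 yaw -7.77
```

View pics/c7.png

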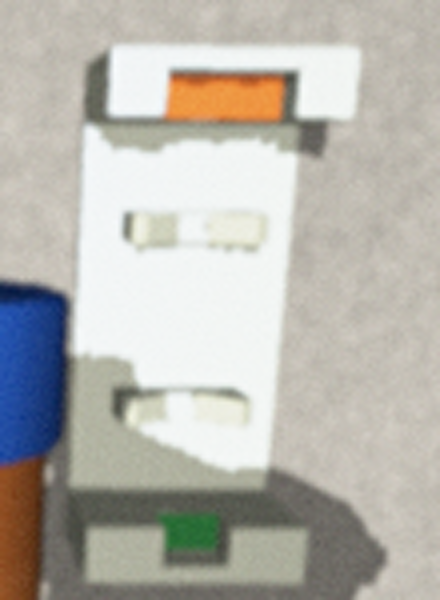

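View pics/c7b.png

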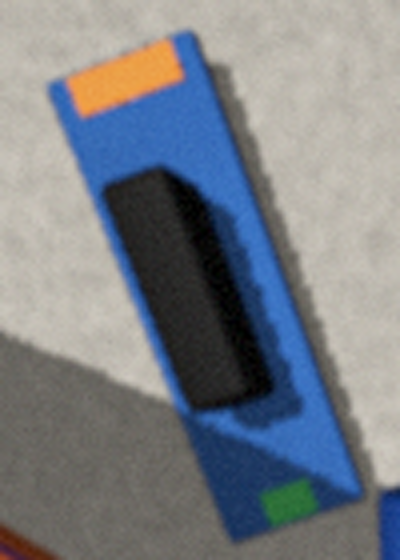

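play_rows(
  slide=[
    [2.64,-0.75,2.36],
    [2.64,-0.75,2.36],
    [2.64,-0.75,2.36],
    [2.64,-0.75,2.36],
    [0,0,0],
    [0,0,0],
    [0,0,0],
  ],
  yaw=[0.65,0,0,0,0,0,0],
  grip=[1,1,1,1,1,1,1],
)

```text
time: 11.5
tool_pos: [0.6135, -0.3551, 0.3305]
tool_rot: [0.465, -0.465, 0.533, -0.532]
contact_force: [-0.5, -0.7, -0.9]
gripper_width: 0.325
```

```bash
python3 - <<'E'
from m import *
print(toolpose()[0]); f=grab('wrist'); save(f,'w8.png');save(f,'c8.png',(260,0,390,150),4)
_,m1=blobs(f,4,17,120,box=(270,0,370,110));_,m2=blobs(f,45,85,90,box=(270,90,370,140))
c=[cv2.minAreaRect(cv2.findNonZero(m)) for m in(m1,m2)];print(c,f['C'])
rep('cradle',onz(f,c[0][0],.04),onz(f,c[1][0],.04))
E
```

```text
[ 0.61349323 -0.35509852  0.33052212]
[((321.0, 8.5), (13.0, 32.0), 90.0), ((321.0, 126.0), (8.0, 14.0), 90.0)] [ 0.62249781 -0.28312229  0.46119369]
cradle [ 0.6418 -0.1535  0.04  ] [ 0.6223 -0.2994  0.04  ] mid [ 0.6321 -0.2265  0.04  ] L 0.1472 yaw -7.63
```

View pics/c8.png

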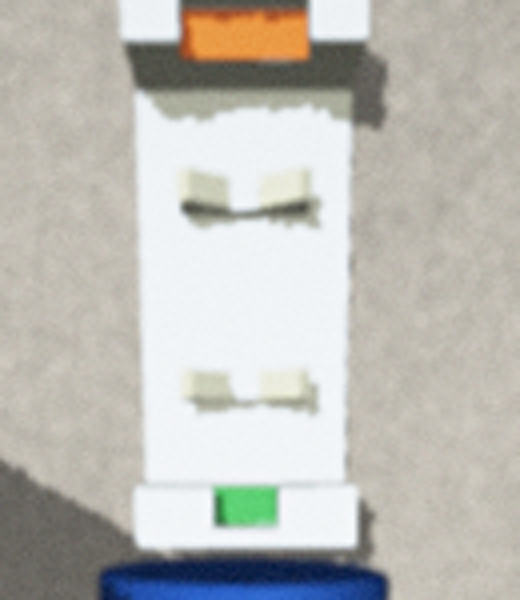

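play_rows(
  slide=[
    [-4.3,0,0.04],
    [-4.3,0,0.04],
    [-4.3,0,0.04],
    [0,4.5,0],
    [0,4.5,0],
    [0,4.5,0],
    [0,4.5,0],
    [0,4.5,0],
    [0,0,0],
    [0,0,0],
    [0,0,0],
  ],
  yaw=[0,0,0,0,0,0,0,0,0,0,0],
  grip=[1,1,1,1,1,1,1,1,1,1,1],
)

```text
time: 12.65
tool_pos: [0.6342, -0.2295, 0.1098]
tool_rot: [-0.466, 0.464, -0.531, 0.535]
contact_force: [0.2, -0.0, -0.2]
gripper_width: 0.324
```

```bash
python3 - <<'E'
from m import *
p,R=toolpose();print(p,np.degrees(np.arctan2(R[1,2],R[0,2])),'err',p-[.6321,-.2265,0]); f=grab('wrist'); save(f,'w9.png');s=grab('scene');save(s,'s9.png',(210,190,350,290),5)
E
```

```text
[ 0.63417127 -0.22946857  0.10980973] -7.726832236865544 err [ 0.00207127 -0.00296857  0.10980973]
```

View pics/w9.png

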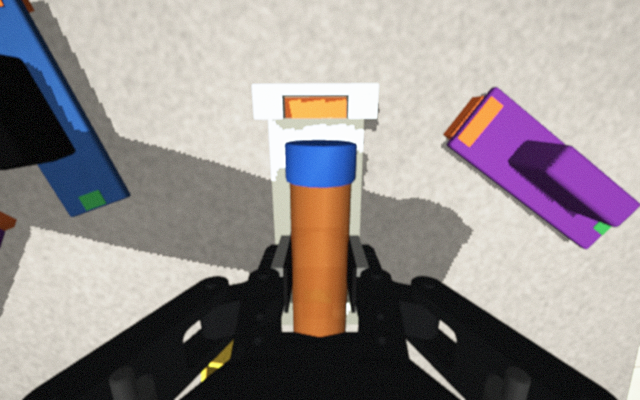

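View pics/s9.png

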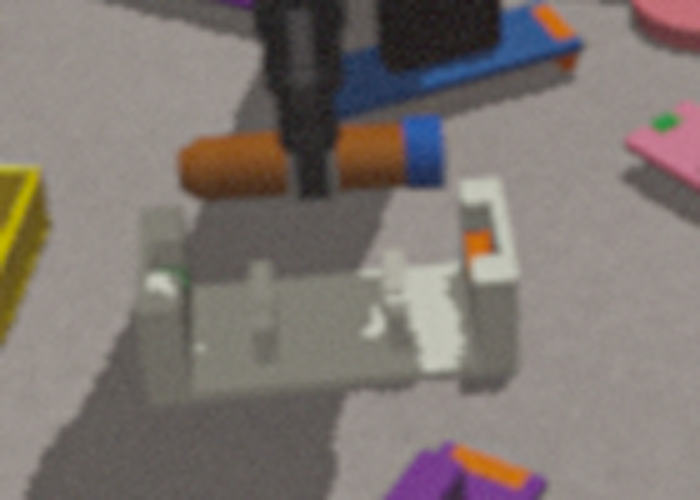

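play_rows(
  slide=[
    [-0.22,1.1,-0.24],
    [0,1.1,0],
    [0,1.1,0],
    [0,0,0],
    [0,0,0],
  ],
  yaw=[0,0,0,0,0],
  grip=[1,1,1,1,1],
)

```text
time: 13.25
tool_pos: [0.6296, -0.2261, 0.0714]
tool_rot: [0.465, -0.465, 0.533, -0.532]
contact_force: [0.1, 0.7, -0.3]
gripper_width: 0.324
```

```bash
python3 - <<'E'
from m import *
p,R=toolpose();print(p,np.degrees(np.arctan2(R[1,2],R[0,2])),'err',p-[.6321,-.2265,0]); f=grab('wrist'); save(f,'w10.png',(220,50,420,350),2)
_,m1=blobs(f,4,17,120,box=(250,40,390,135));c=cv2.minAreaRect(cv2.findNonZero(m1));print(c,onz(f,c[0],.04), 'expected',np.array([.6321,-.2265])+.074*np.array([.1328,.9911]))
s=grab('scene');save(s,'s10.png',(210,190,350,290),5)
E
```

```text
[ 0.62955022 -0.22611179  0.07137025] -7.757729316934568 err [-0.00254978  0.00038821  0.07137025]
((324.0, 110.5), (25.0, 76.0), 90.0) [ 0.64124287 -0.15251194  0.04      ] expected [ 0.6419272 -0.1531586]
```

View pics/w10.png

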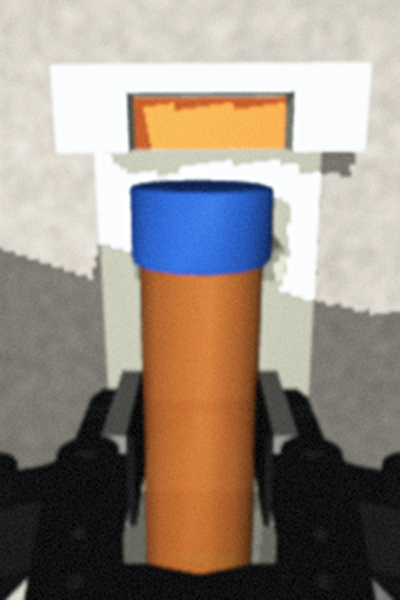

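View pics/s10.png

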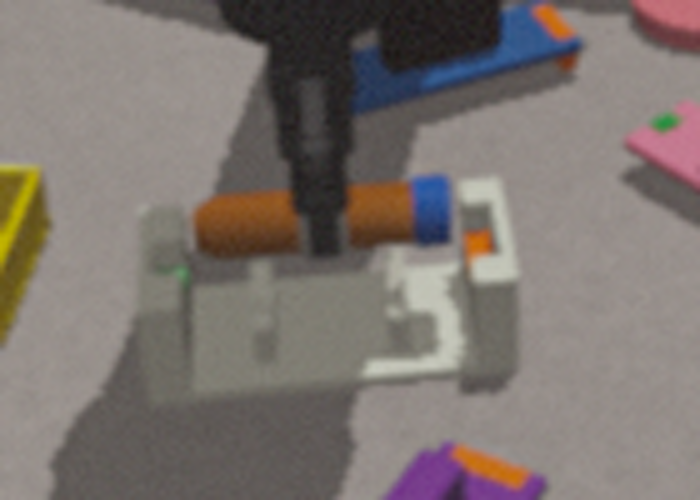

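play_rows(
  slide=[
    [0.08,0.6,0.2],
    [0,0.5,0],
    [0,0.3,0],
    [0,0,0],
    [0,0,0],
  ],
  yaw=[0,0,0,0,0],
  grip=[1,1,1,1,1],
)

```text
time: 13.85
tool_pos: [0.6319, -0.2273, 0.0584]
tool_rot: [0.465, -0.465, 0.533, -0.533]
contact_force: [-0.2, -0.9, -1.0]
gripper_width: 0.323
```

play_rows(
  slide=[
    [0,0,0],
  ],
  yaw=[0],
  grip=[1],
)

```text
time: 13.95
tool_pos: [0.6322, -0.2275, 0.0588]
tool_rot: [-0.465, 0.465, -0.533, 0.533]
contact_force: [0.2, 0.1, -1.0]
gripper_width: 0.32
```

```bash
python3 - <<'E'
from m import *
p,R=toolpose();print(p,np.degrees(np.arctan2(R[1,2],R[0,2])),'err',p-[.6320,-.2263,0]); f=grab('wrist'); save(f,'w11.png',(220,50,420,350),2)
_,m1=blobs(f,4,17,120,box=(250,40,390,135));c=cv2.minAreaRect(cv2.findNonZero(m1));print(c,onz(f,c[0],.04), 'expected',np.array([.6321,-.2265])+.074*np.array([.1328,.9911]))
s=grab('scene');save(s,'s11.png',(210,190,350,290),5)
E
```

```text
[ 0.63215504 -0.2274555   0.05880742] -7.752534302603685 err [ 0.00015504 -0.0011555   0.05880742]
((319.0, 108.5), (27.0, 82.0), 90.0) [ 0.64133212 -0.15271244  0.04      ] expected [ 0.6419272 -0.1531586]
```

View pics/w11.png

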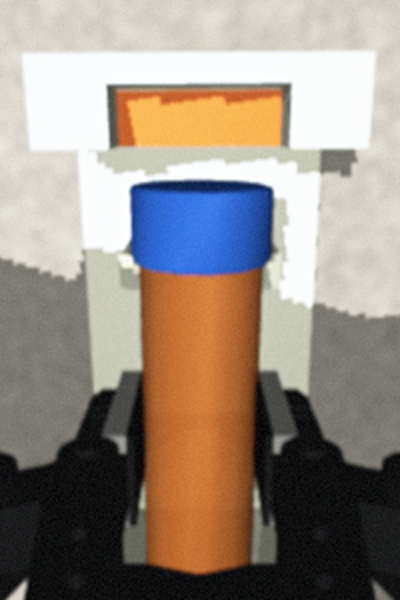

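View pics/s11.png

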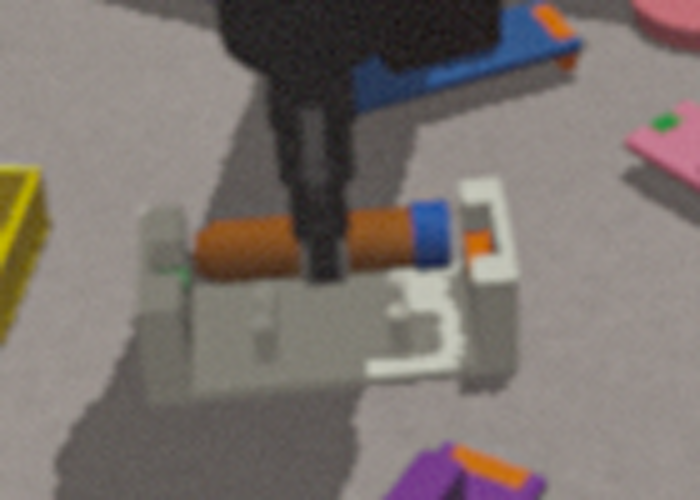

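play_rows(
  slide=[
    [0,0.6,0],
    [0,0.5,0],
    [0,0.4,0],
    [0,0.2,0],
    [0,0,0],
    [0,0,0],
  ],
  yaw=[0,0,0,0,0,0],
  grip=[1,1,1,1,1,1],
)

```text
time: 14.65
tool_pos: [0.6321, -0.2274, 0.0416]
tool_rot: [-0.465, 0.465, -0.533, 0.533]
contact_force: [0.2, 0.2, -0.3]
gripper_width: 0.324
```

play_rows(
  slide=[
    [0,0.15,0],
    [0,0.1,0],
    [0,0,0],
  ],
  yaw=[0,0,0],
  grip=[1,1,1],
)

```text
time: 14.95
tool_pos: [0.632, -0.2274, 0.039]
tool_rot: [-0.465, 0.465, -0.533, 0.533]
contact_force: [0.0, -0.6, 0.2]
gripper_width: 0.326
```

play_rows(
  slide=[
    [0,0.1,0],
    [0,0,0],
    [0,0,0],
  ],
  yaw=[0,0,0],
  grip=[1,1,1],
)

```text
time: 15.25
tool_pos: [0.6323, -0.2275, 0.0385]
tool_rot: [-0.465, 0.465, -0.532, 0.533]
contact_force: [1.2, -0.4, 1.1]
gripper_width: 0.323
```

play_rows(
  slide=[
    [0,0.1,0],
    [0,0,0],
    [0,0,0],
  ],
  yaw=[0,0,0],
  grip=[1,1,1],
)

```text
time: 15.55
tool_pos: [0.6325, -0.2276, 0.0382]
tool_rot: [-0.465, 0.465, -0.532, 0.533]
contact_force: [-0.3, 0.1, 5.5]
gripper_width: 0.324
```

Contact at 5.5 N means the tube is seated. I'll release, lift and look.

play_rows(
  slide=[
    [0,0,0],
    [0,0,0],
    [0,0,0],
    [0,0,0],
    [0,-0.5,0],
    [0,-1.5,0],
    [0,-3,0],
    [0,-4,0],
    [0,-4,0],
    [0,-4,0],
    [0,0,0],
    [0,0,0],
  ],
  yaw=[0,0,0,0,0,0,0,0,0,0,0,0],
  grip=[0,0,0,0,-0.2,-0.2,-0.2,-0.2,-0.2,-0.2,-0.2,-0.2],
)

```text
time: 16.75
tool_pos: [0.633, -0.2279, 0.2105]
tool_rot: [-0.466, 0.464, -0.531, 0.534]
contact_force: [0.1, 0.8, -0.8]
gripper_width: 0.602
```

```bash
python3 - <<'E'
from m import *
p,R=toolpose();print(p); f=grab('wrist'); save(f,'w12.png')
print(blobs(f,4,17,120,amin=30)[0],blobs(f,45,85,90,amin=15)[0],blobs(f,100,125,110,amin=30)[0])
s=grab('scene');save(s,'s12.png',(210,190,350,290),5)
E
```

```text
[ 0.63300546 -0.22787784  0.21048842]
[([93.3, 43.7], [76, 32, 36, 24, 472]), ([317.5, 111.0], [298, 105, 40, 13, 520]), ([420.2, 116.7], [409, 104, 24, 27, 122]), ([430.1, 120.2], [416, 104, 29, 33, 367]), ([318.1, 188.7], [305, 146, 27, 90, 2167]), ([82.0, 186.6], [62, 178, 38, 20, 283]), ([68.1, 194.1], [52, 183, 33, 23, 291])] [([161.3, 175.4], [153, 169, 18, 14, 169]), ([522.8, 192.0], [515, 184, 17, 17, 144]), ([318.8, 243.6], [309, 239, 20, 11, 201]), ([33.1, 285.2], [26, 279, 16, 13, 111])] [([134.9, 109.5], [70, 29, 115, 158, 4220]), ([317.5, 135.3], [303, 127, 31, 18, 528])]
```

View pics/w12.png

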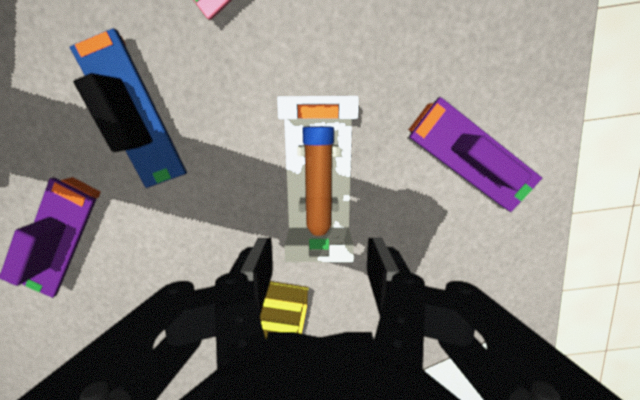

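View pics/s12.png

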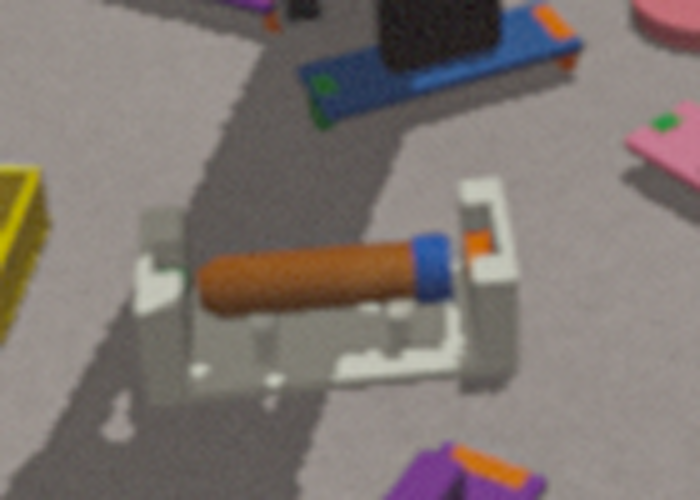

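The tube lies in both saddles, nearly centred between the end blocks, on the same line as the orange (317,111) and green (319,244) floors. Cover next.

```bash
python3 - <<'E'
from m import *
f=grab('wrist')
_,a=blobs(f,4,17,120,box=(270,95,360,125));_,b=blobs(f,45,85,90,box=(290,235,350,260))
ca,cb=[cv2.minAreaRect(cv2.findNonZero(m))[0] for m in(a,b)]
rep('cradle',onz(f,ca,.04),onz(f,cb,.04))
_,a=blobs(f,4,17,120,box=(70,25,120,60));_,b=blobs(f,45,85,90,box=(145,160,180,190))
ca,cb=[cv2.minAreaRect(cv2.findNonZero(m))[0] for m in(a,b)];print(ca,cb)
rep('cover',onz(f,ca,.024),onz(f,cb,.024))
t=grab('top');rep('cover top',onz(t,(310.5,237.6),.024),onz(t,(359.3,228.3),.024))
E
```

```text
cradle [ 0.641  -0.1525  0.04  ] [ 0.6223 -0.2988  0.04  ] mid [ 0.6317 -0.2257  0.04  ] L 0.1475 yaw -7.31
(94.49137878417969, 44.14655303955078) (162.623291015625, 176.82876586914062)
cover [ 0.4282 -0.0588  0.024 ] [ 0.4563 -0.198   0.024 ] mid [ 0.4422 -0.1284  0.024 ] L 0.142 yaw 11.39
cover top [ 0.4262 -0.0582  0.024 ] [ 0.455  -0.1981  0.024 ] mid [ 0.4406 -0.1281  0.024 ] L 0.1428 yaw 11.64
```

play_rows(
  slide=[
    [0,0,0],
    [0,0,0],
    [0,0,0],
    [-2.71,0,-3.35],
    [-2.71,0,-3.35],
    [-2.71,0,-3.35],
    [-2.71,0,-3.35],
    [-2.71,0,-3.35],
    [0,0,0],
    [0,0,0],
    [0,0,0],
    [0,0,0],
  ],
  yaw=[-6.42,-6.42,-6.42,0,0,0,0,0,0,0,0,0],
  grip=[-0.2,-0.2,-0.2,-0.2,-0.2,-0.2,-0.2,-0.2,-0.2,-0.2,-0.2,-0.2],
)

```text
time: 18.15
tool_pos: [0.4417, -0.1286, 0.2071]
tool_rot: [-0.548, 0.548, -0.448, 0.447]
contact_force: [0.1, 0.3, -0.1]
gripper_width: 0.598
```

```bash
python3 - <<'E'
from m import *
p,R=toolpose();print(p,np.degrees(np.arctan2(R[1,2],R[0,2]))); f=grab('wrist'); save(f,'w13.png')
_,a=blobs(f,4,17,120,box=(280,70,360,150));_,b=blobs(f,45,85,90,box=(280,180,360,290))
ra,rb=[cv2.minAreaRect(cv2.findNonZero(m)) for m in(a,b)];print(ra,rb)
rep('cover',onz(f,ra[0],.024),onz(f,rb[0],.024))
d=cv2.inRange(f['hsv'],(0,0,0),(180,255,45));k=np.zeros_like(d);k[130:225,290:350]=1;d=d*k
n,l,st,c=cv2.connectedComponentsWithStats(d);i=1+np.argmax(st[1:,4]);print('bar',st[i],c[i]);r=cv2.minAreaRect(cv2.findNonZero((l==i).astype(np.uint8)));print(r, onz(f,r[0],.066))
E
```

```text
[ 0.44166569 -0.12856403  0.20714231] 11.491994397717358
((320.0, 116.0), (10.0, 32.0), 90.0) ((320.0, 238.0), (8.0, 14.0), 90.0)
cover [ 0.4275 -0.059   0.024 ] [ 0.4556 -0.197   0.024 ] mid [ 0.4415 -0.128   0.024 ] L 0.1408 yaw 11.49
bar [ 310  152   21   70 1403] [320.24162509 186.66357805]
((319.9999694824219, 186.49996948242188), (68.99998474121094, 19.999996185302734), 90.0) [ 0.44069693 -0.12420281  0.066     ]
```

View pics/w13.png

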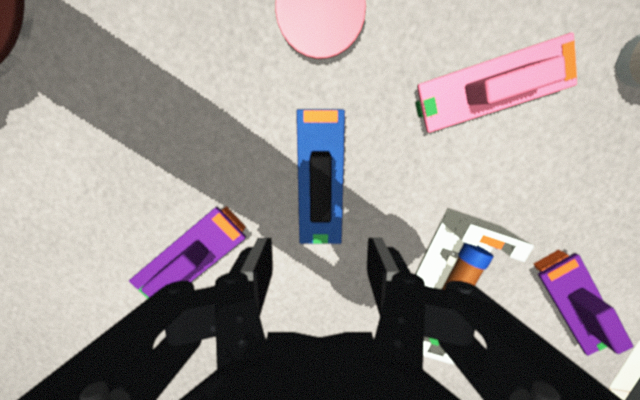

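```bash
python3 - <<'E'
from m import *
f=grab('wrist')
h=f['hsv'][:,320];
m=((f['hsv'][:,:,1]>110)&(f['hsv'][:,:,2]>40)).astype(np.uint8)
print([ (c,np.where(m[95:260,c])[0][[0,-1]]+95) for c in (302,306,334,338)])
_,a=blobs(f,4,17,120,box=(280,70,360,150));_,b=blobs(f,45,85,90,box=(280,180,360,290))
print([np.where(x.any(1))[0][[0,-1]] for x in(a,b)])
for z in (.018,.024,.03):
  rep('plate',onz(f,(320,108.5),z),onz(f,(320,243.5),z))
for z in (.06,.066):
  rep('bar',onz(f,(320,151.5),z),onz(f,(320,221.5),z))
save(f,'c13.png',(280,95,360,255),3.7)
E
```

```text
[(302, array([110, 242])), (306, array([111, 242])), (334, array([111, 242])), (338, array([122, 242]))]
[array([111, 121]), array([234, 242])]
plate [ 0.426  -0.0515  0.018 ] [ 0.4576 -0.2069  0.018 ] mid [ 0.4418 -0.1292  0.018 ] L 0.1586 yaw 11.49
plate [ 0.426  -0.0516  0.024 ] [ 0.457  -0.2041  0.024 ] mid [ 0.4415 -0.1278  0.024 ] L 0.1556 yaw 11.49
plate [ 0.426  -0.0517  0.03  ] [ 0.4564 -0.2013  0.03  ] mid [ 0.4412 -0.1265  0.03  ] L 0.1526 yaw 11.49
bar [ 0.434  -0.0913  0.06  ] [ 0.4485 -0.1626  0.06  ] mid [ 0.4413 -0.1269  0.06  ] L 0.0727 yaw 11.49
bar [ 0.4339 -0.0906  0.066 ] [ 0.448  -0.1603  0.066 ] mid [ 0.4409 -0.1254  0.066 ] L 0.0712 yaw 11.49
```

View pics/c13.png

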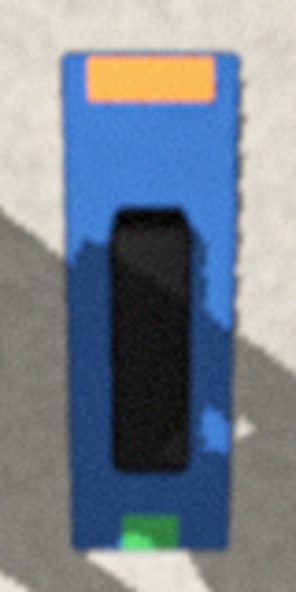

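play_rows(
  slide=[
    [-0.1,4,0],
    [0,4,0],
    [0,3.6,0],
    [0,0,0],
    [0,0,0],
    [0,0,0],
  ],
  yaw=[0,0,0,0,0,0],
  grip=[-0.2,-0.2,-0.2,-0.2,-0.2,-0.2],
)

```text
time: 18.85
tool_pos: [0.4425, -0.1279, 0.0936]
tool_rot: [0.548, -0.547, 0.446, -0.449]
contact_force: [0.7, 0.2, -0.4]
gripper_width: 0.597
```

```bash
python3 - <<'E'
from m import *
p,R=toolpose();print(p,np.degrees(np.arctan2(R[1,2],R[0,2]))); f=grab('wrist'); save(f,'w14.png')
E
```

```text
[ 0.44245435 -0.12794368  0.09360591] 11.504425471832766
```

View pics/w14.png

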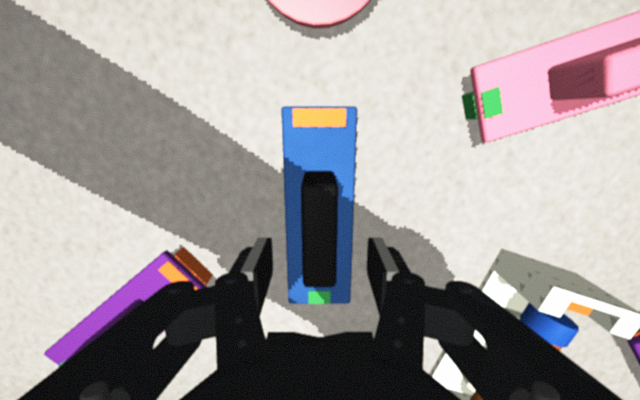

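play_rows(
  slide=[
    [0,2,0],
    [0,1.5,0],
    [0,1.0,0],
    [0,0.7,0],
    [0,0,0],
    [0,0,0],
  ],
  yaw=[0,0,0,0,0,0],
  grip=[-0.2,-0.2,-0.2,-0.2,-0.2,-0.2],
)

```text
time: 19.5
tool_pos: [0.4412, -0.1273, 0.0398]
tool_rot: [0.548, -0.548, 0.447, -0.448]
contact_force: [0.2, 0.3, 0.7]
gripper_width: 0.603
```

play_rows(
  slide=[
    [0,0,0],
    [0,0,0],
    [0,0,0],
    [0,0,0],
    [0,0,0],
    [0,0,0],
    [0,0,0],
    [0,0,0],
  ],
  yaw=[0,0,0,0,0,0,0,0],
  grip=[1,1,1,1,1,1,1,1],
)

```text
time: 20.3
tool_pos: [0.4413, -0.1273, 0.0398]
tool_rot: [0.548, -0.547, 0.447, -0.448]
contact_force: [0.1, 0.6, 5.5]
gripper_width: 0.25
```

```bash
python3 - <<'E'
from m import *
p,R=toolpose();print(p,np.degrees(np.arctan2(R[1,2],R[0,2]))); f=grab('wrist'); save(f,'w15.png');s=grab('scene');save(s,'s15.png',(250,150,350,230),7)
E
```

```text
[ 0.44128464 -0.12732481  0.03983719] 11.50712116116235
```

View pics/w15.png

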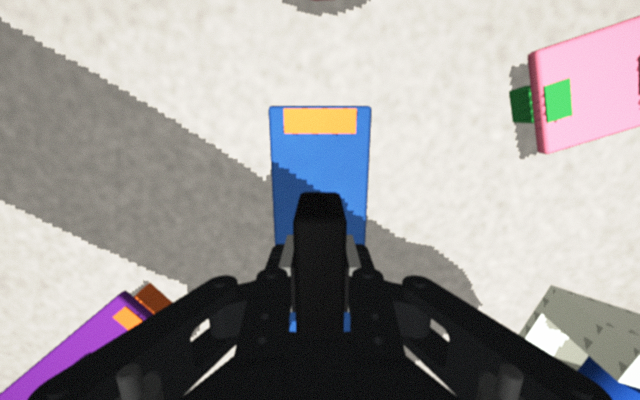

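View pics/s15.png

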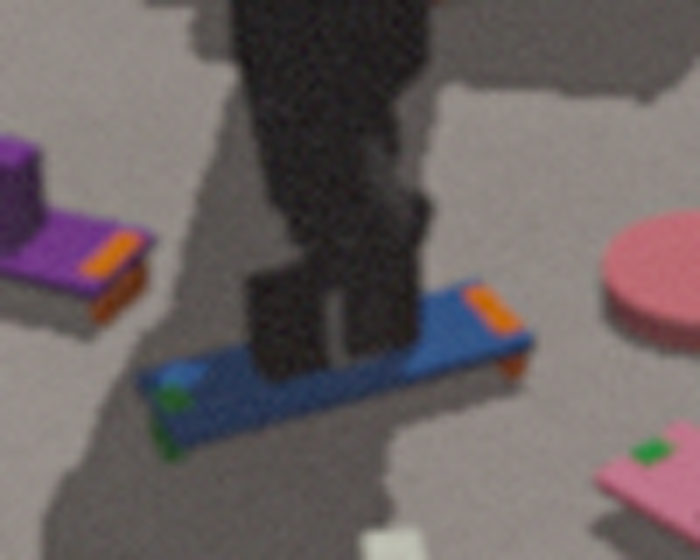

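play_rows(
  slide=[
    [0,-1,0],
    [0,-4,0],
    [0,-5,0],
    [0,-5,0],
    [0,0,0],
  ],
  yaw=[0,0,6.37,6.37,6.37],
  grip=[1,1,1,1,1],
)

```text
time: 20.9
tool_pos: [0.4442, -0.1287, 0.1976]
tool_rot: [-0.466, 0.463, -0.529, 0.538]
contact_force: [1.2, 0.8, -1.6]
gripper_width: 0.249
```

play_rows(
  slide=[
    [1.454,0,4.04],
    [1.454,0,4.04],
    [1.454,0,4.04],
    [1.454,0,4.04],
    [1.454,0,4.04],
    [0,0,0],
    [0,0,0],
    [0,0,0],
    [0,0,0],
  ],
  yaw=[0,0,0,0,0,0,0,0,0],
  grip=[1,1,1,1,1,1,1,1,1],
)

```text
time: 21.8
tool_pos: [0.6303, -0.2252, 0.1895]
tool_rot: [0.466, -0.466, 0.532, -0.532]
contact_force: [1.1, 0.3, -2.2]
gripper_width: 0.249
```

```bash
python3 - <<'E'
from m import *
p,R=toolpose();print(p,np.degrees(np.arctan2(R[1,2],R[0,2])),readout.state()['gripper_width']); f=grab('wrist'); save(f,'w16.png')
for z in(0,):
  _,a=blobs(f,4,17,120,box=(260,80,380,150));r=cv2.minAreaRect(cv2.findNonZero(a));X=onz(f,r[0],p[2]+.008-.024);print(r,X,'tool frame',R.T@(X-p))
s=grab('scene');save(s,'s16.png',(200,140,360,290),4)
E
```

```text
[ 0.6303009  -0.22520212  0.18945802] -7.589179402022199 0.24854670171682774
((319.5, 120.5), (25.0, 71.0), 90.0) [ 0.63874509 -0.15616123  0.17345802] tool frame [-0.06955106  0.01600132 -0.00074649]
```

View pics/w16.png

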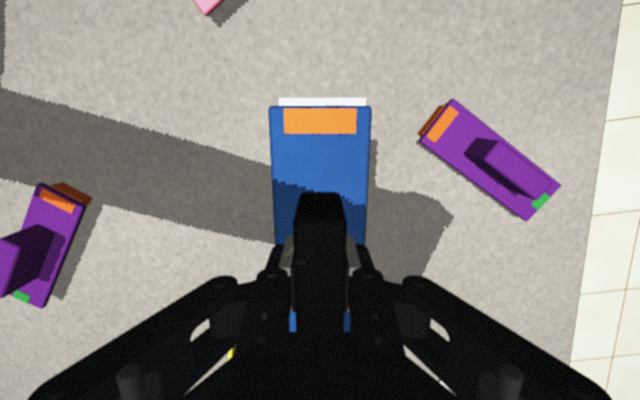

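View pics/s16.png

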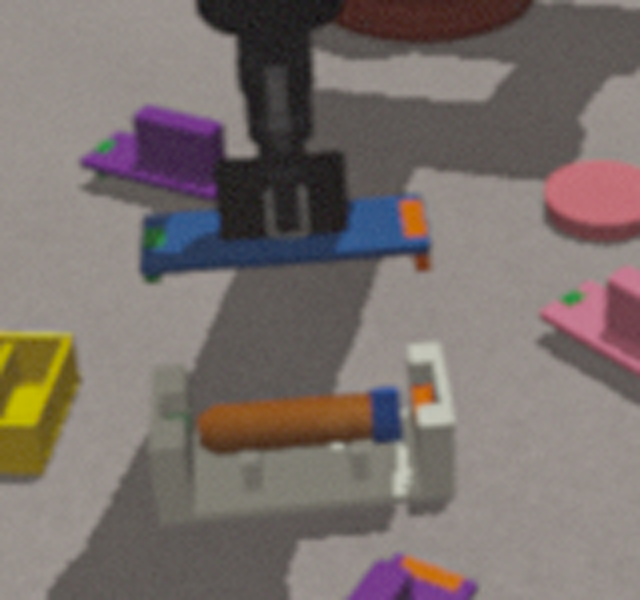

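play_rows(
  slide=[
    [0,3,0.18],
    [0,2.5,0],
    [0,1.5,0],
    [0,0,0],
    [0,0,0],
    [0,0,0],
    [0,0,0],
  ],
  yaw=[0,0,0,0,0,0,0],
  grip=[1,1,1,1,1,1,1],
)

```text
time: 22.6
tool_pos: [0.6341, -0.2266, 0.1212]
tool_rot: [-0.466, 0.465, -0.531, 0.533]
contact_force: [-0.2, 0.9, -2.4]
gripper_width: 0.251
```

```bash
python3 - <<'E'
from m import *
p,R=toolpose();print(p,np.degrees(np.arctan2(R[1,2],R[0,2])),readout.state()['contact_force']); f=grab('wrist'); save(f,'w17.png',(230,60,410,210),4)
s=grab('scene');save(s,'s17.png',(220,180,340,290),6)
t=grab('top');save(t,'t17.png',(320,130,420,210),7)
E
```

```text
[ 0.63407494 -0.22658406  0.12117797] -7.600272296272179 [-0.17016106  0.94804677 -2.36095134]
```

View pics/w17.png

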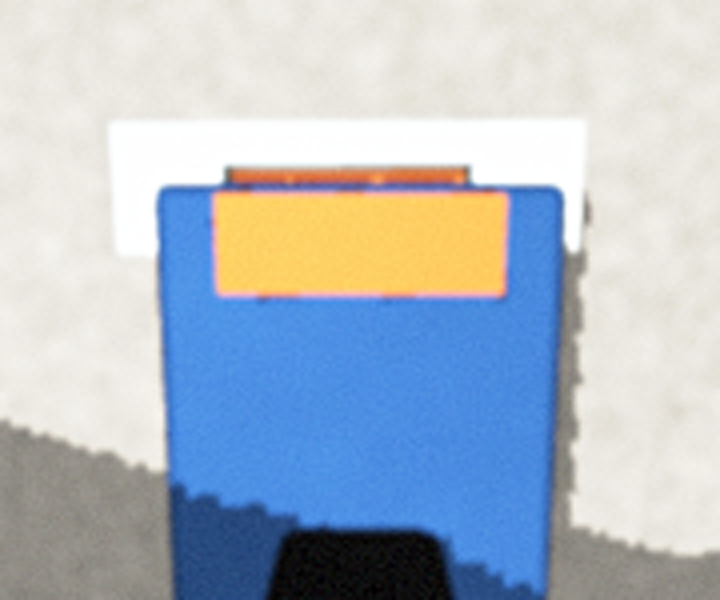

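View pics/s17.png

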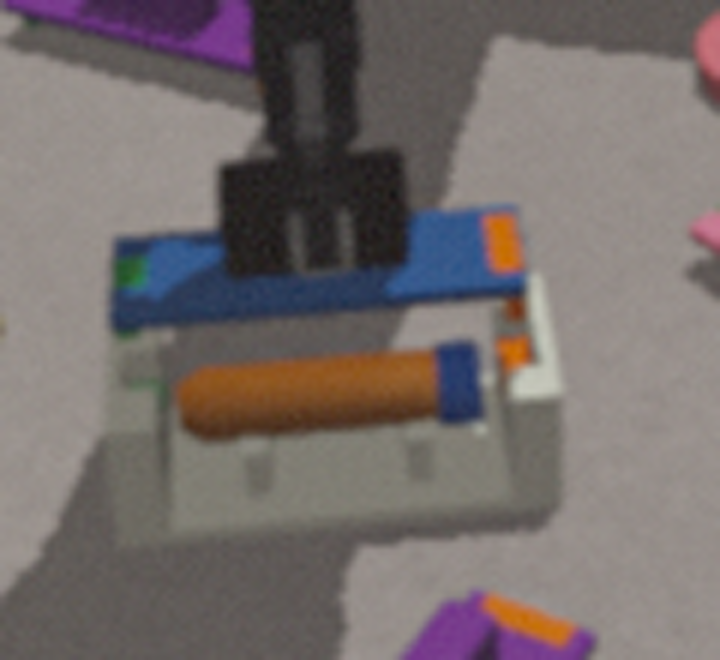

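play_rows(
  slide=[
    [-0.08,0.8,-0.21],
    [0,0.7,0],
    [0,0,0],
    [0,0,0],
    [0,0,0],
    [0,0,0],
  ],
  yaw=[0,0,0,0,0,0],
  grip=[1,1,1,1,1,1],
)

```text
time: 23.35
tool_pos: [0.6313, -0.2251, 0.1044]
tool_rot: [-0.466, 0.466, -0.532, 0.532]
contact_force: [-1.5, -0.6, -1.8]
gripper_width: 0.244
```

```bash
python3 - <<'E'
from m import *
p,R=toolpose();print(p,np.degrees(np.arctan2(R[1,2],R[0,2])),readout.state()['contact_force']); f=grab('wrist'); save(f,'w18.png',(230,60,410,210),4)
s=grab('scene');save(s,'s18.png',(220,180,340,290),6)
E
```

```text
[ 0.63131936 -0.22512611  0.10443561] -7.603233991572988 [-1.52219771 -0.59635891 -1.83780369]
```

View pics/w18.png

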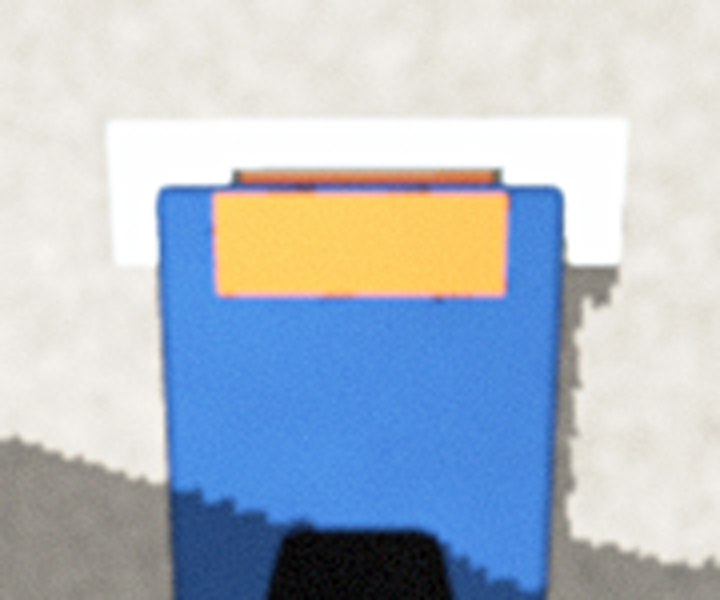

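View pics/s18.png

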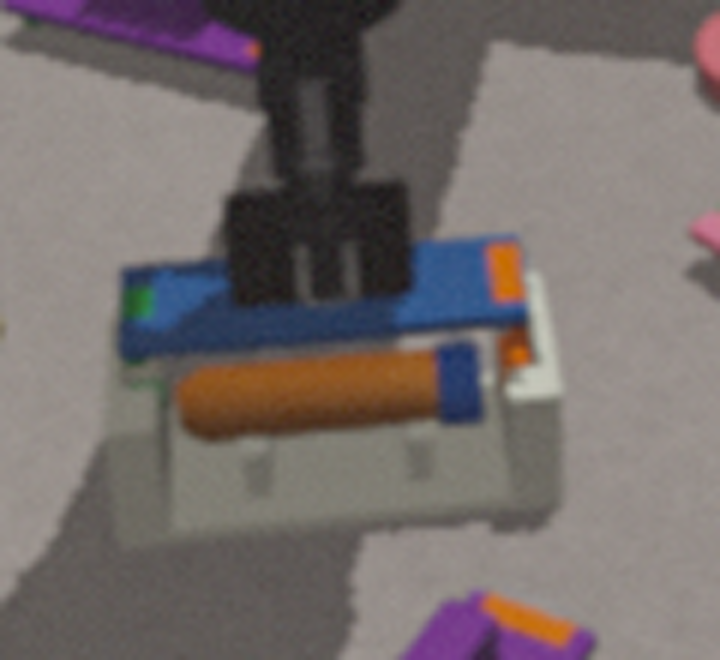

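```bash
python3 - <<'E'
from m import *
f=grab('wrist');p,R=toolpose()
A=R.T@(onz(f,(322,89.6),.058)-p);B=R.T@(onz(f,(320,106.4),p[2]-.016)-p);C=R.T@(onz(f,(322,102.2),.058)-p)
print('block outer',A,'plate end',B,'notch outer wall',C)
E
```

```text
block outer [-0.08634234  0.04636605  0.00075595] plate end [-0.07624944  0.0159882  -0.00046774] notch outer wall [-0.07936567  0.04636712  0.00076925]
```

play_rows(
  slide=[
    [-0.08,0,0.12],
    [0,0.3,0],
    [0,0,0],
    [0,0,0],
    [0,0,0],
  ],
  yaw=[0,0,0,0,0],
  grip=[1,1,1,1,1],
)

```text
time: 24.0
tool_pos: [0.6323, -0.2243, 0.101]
tool_rot: [0.466, -0.466, 0.532, -0.532]
contact_force: [0.4, 0.6, -2.6]
gripper_width: 0.253
```

```bash
python3 - <<'E'
from m import *
p,R=toolpose();print(p,readout.state()['contact_force'],readout.state()['joint_vel'].round(3)); f=grab('wrist'); save(f,'w19.png',(230,60,410,210),4)
E
```

```text
[ 0.63234683 -0.22434525  0.10102206] [ 0.36751693  0.62939906 -2.55621563] [ 0.    -0.001 -0.002  0.001 -0.003 -0.002]
```

View pics/w19.png

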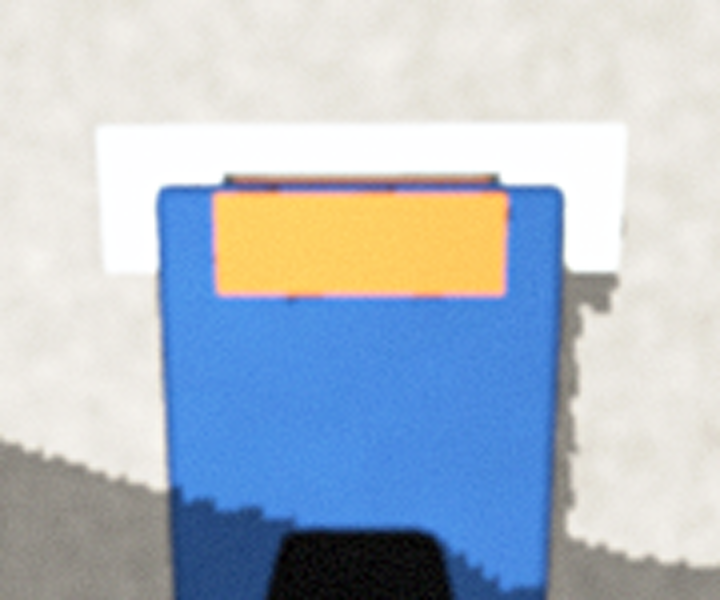

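It's aligned: notch centre at column 361 of the crop, plate centre at 360.5. Lowering with force checks.

play_rows(
  slide=[
    [0,0.3,0],
    [0,0.3,0],
    [0,0,0],
    [0,0,0],
  ],
  yaw=[0,0,0,0],
  grip=[1,1,1,1],
)

```text
time: 24.45
tool_pos: [0.6322, -0.2243, 0.0947]
tool_rot: [0.466, -0.466, 0.532, -0.532]
contact_force: [0.1, -0.5, -2.7]
gripper_width: 0.253
```

play_rows(
  slide=[
    [0,0.3,0],
    [0,0.2,0],
    [0,0,0],
    [0,0,0],
  ],
  yaw=[0,0,0,0],
  grip=[1,1,1,1],
)

```text
time: 24.85
tool_pos: [0.6323, -0.2244, 0.0899]
tool_rot: [0.466, -0.466, 0.532, -0.532]
contact_force: [-0.6, -0.6, -2.1]
gripper_width: 0.255
```

play_rows(
  slide=[
    [0,0.3,0],
    [0,0.2,0],
    [0,0,0],
    [0,0,0],
  ],
  yaw=[0,0,0,0],
  grip=[1,1,1,1],
)

```text
time: 25.25
tool_pos: [0.6323, -0.2243, 0.0849]
tool_rot: [0.466, -0.466, 0.532, -0.532]
contact_force: [0.2, -0.1, -1.7]
gripper_width: 0.249
```

play_rows(
  slide=[
    [0,0.15,0],
    [0,0.1,0],
    [0,0,0],
    [0,0,0],
  ],
  yaw=[0,0,0,0],
  grip=[1,1,1,1],
)

```text
time: 25.65
tool_pos: [0.6323, -0.2244, 0.0825]
tool_rot: [0.466, -0.466, 0.532, -0.532]
contact_force: [-0.2, -0.6, -1.3]
gripper_width: 0.251
```

```bash
python3 - <<'E'
from m import *
f=grab('wrist'); save(f,'w20.png',(230,60,410,210),4)
s=grab('scene');save(s,'s20.png',(220,180,340,290),6)
E
```

```text
(no output)
```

View pics/s20.png

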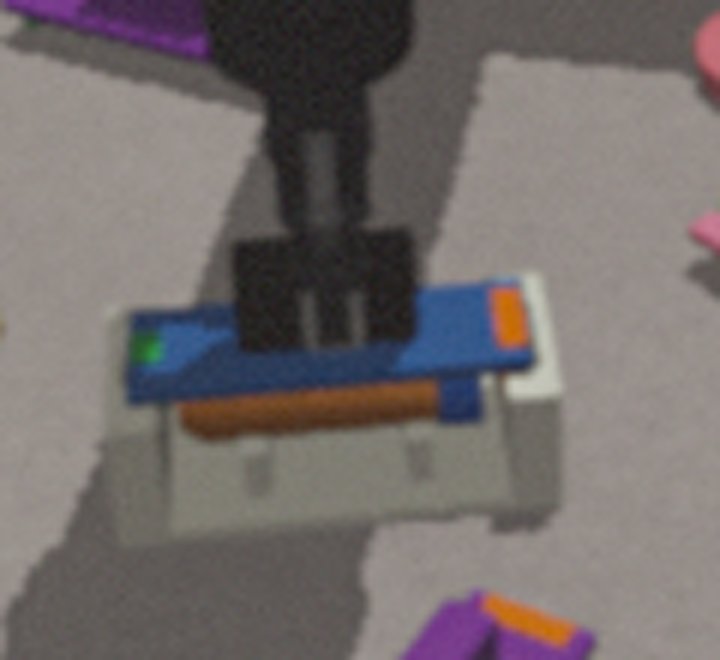

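play_rows(
  slide=[
    [0,0.1,0],
    [0,0,0],
    [0,0,0],
  ],
  yaw=[0,0,0],
  grip=[1,1,1],
)

```text
time: 26.05
tool_pos: [0.6326, -0.2245, 0.0819]
tool_rot: [-0.466, 0.466, -0.532, 0.532]
contact_force: [0.2, -0.2, -0.7]
gripper_width: 0.244
```

play_rows(
  slide=[
    [0,0.1,0],
    [0,0,0],
    [0,0,0],
  ],
  yaw=[0,0,0],
  grip=[1,1,1],
)

```text
time: 26.35
tool_pos: [0.6326, -0.2245, 0.0819]
tool_rot: [-0.466, 0.466, -0.532, 0.532]
contact_force: [-3.1, 1.8, 5.1]
gripper_width: 0.249
```

Contact came at TCP 0.082, the height expected for a seated cover. Releasing and lifting.

play_rows(
  slide=[
    [0,0,0],
    [0,0,0],
    [0,0,0],
    [0,0,0],
    [0,-0.5,0],
    [0,-1.5,0],
    [0,-3,0],
    [0,-4,0],
    [0,-4,0],
    [0,0,0],
    [0,0,0],
    [0,0,0],
  ],
  yaw=[0,0,0,0,0,0,0,0,0,0,0,0],
  grip=[0.1,0.1,0.1,0.1,-0.2,-0.2,-0.2,-0.2,-0.2,-0.2,-0.2,-0.2],
)

```text
time: 27.55
tool_pos: [0.6318, -0.2241, 0.2098]
tool_rot: [0.466, -0.466, 0.533, -0.532]
contact_force: [1.4, -0.0, 0.2]
gripper_width: 0.596
```

```bash
python3 - <<'E'
from m import *
p,R=toolpose();print(p); f=grab('wrist'); save(f,'w21.png')
_,a=blobs(f,4,17,120,box=(270,70,370,140));_,b=blobs(f,45,85,90,box=(280,200,370,320))
ra,rb=[cv2.minAreaRect(cv2.findNonZero(m)) for m in(a,b)];print(ra,rb)
rep('cover seated',onz(f,ra[0],.066),onz(f,rb[0],.066))
s=grab('scene');save(s,'s21.png',(220,180,340,290),6)
t=grab('top');save(t,'t21.png',(320,130,420,210),7)
E
```

```text
[ 0.63181431 -0.22410607  0.20982385]
((320.5, 116.5), (15.0, 37.0), 90.0) ((320.0, 255.5), (9.0, 16.0), 90.0)
cover seated [ 0.6411 -0.1542  0.066 ] [ 0.6217 -0.2959  0.066 ] mid [ 0.6314 -0.225   0.066 ] L 0.1431 yaw -7.79
```

View pics/w21.png

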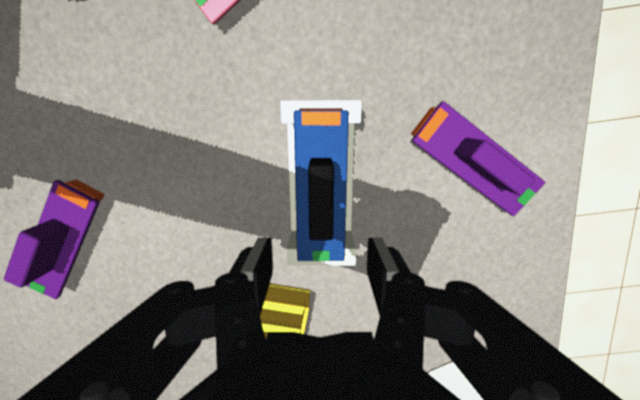

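View pics/s21.png

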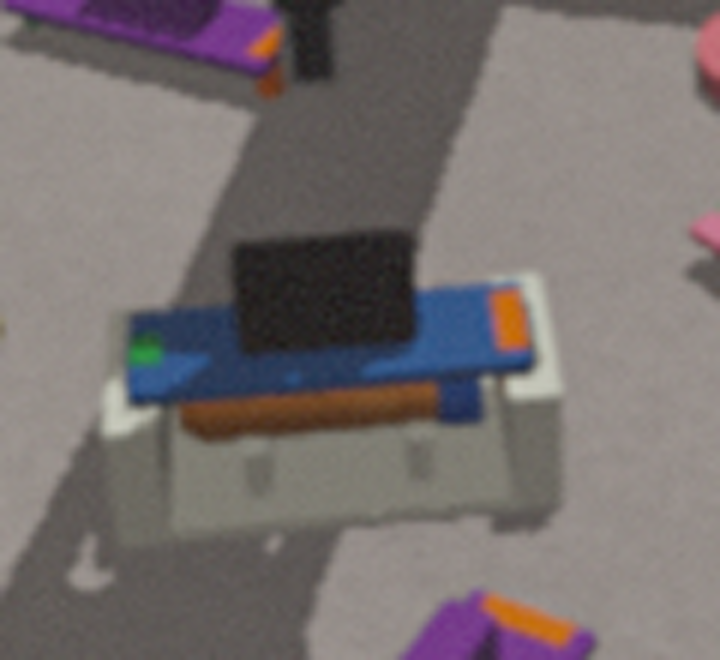

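View pics/t21.png

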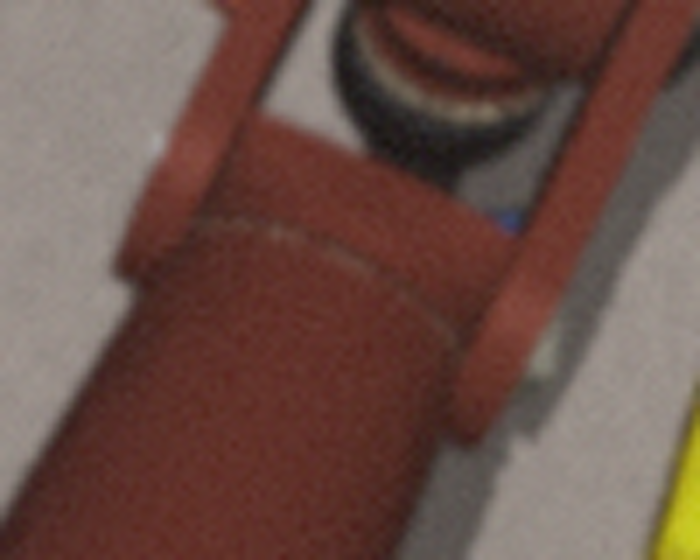

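The cover is level and seated at (0.6314, -0.225), against a measured cradle centre of (0.6318, -0.2261). The tube is visible in the saddles beneath it. Handing in.

```bash
python3 - <<'E'
from plant import workorder
print(workorder.job_done())
E
```

```text
the job is handed in; nothing more can be done
None
```

The tube is in the cradle, the blue cover is seated on it, and I handed the job in at about 28 s. No verdict was reported.

- **Tube out of the clips:** I gripped it at its middle and pulled it along the board's normal, about 54 mm in all, and it came out level. The interface cannot tilt the tool, so the tool stayed vertical instead of leaning 35 deg. My first grip sat too near the fingertips, so I reopened, went 5 mm deeper and gripped again.
- **Tube in the cradle:** It lies in both saddles, about 1–2 mm from midway between the end blocks. It touched down at 5.5 N before I let go.
- **Cover:** I realigned it twice above the notches, correcting about 2 mm and then 1 mm. It slid in without resistance and touched down at the expected seated height (TCP 82 mm). After release it looks level. Its centre measures (0.6314, -0.2250) against (0.6318, -0.2261) for the cradle, so about 1 mm off, and its yaw is -7.8 deg against -7.6 deg.
- **Disagreements:** The height of the tube in the clips came out between 133 and 141 mm depending on the view. The measured tool pose also differed from the commanded one by up to 2 mm at times. I corrected both before gripping or releasing.
- **Not checked:** In the last top picture the arm hid the cradle, so the final check rests on the wrist and scene views. I did not measure the bottle, dish and slide box again. The arm felt no unexpected contact.

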